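Load a busbar-shroud proof test on the panel-shop bench

TASK

Prepare the shroud test: turn the isolator handle fully off, then take the status tag from its stand and hook it on the tag rail at the safe mark (the right-hand band), and let go of it. Next drape every white plastic shroud that is there over the copper test bar, side by side, each sitting fully home with its channel along the bar. When all hang there, slide the tag along the rail to the test mark (the left-hand band) and let go, and last turn the isolator fully on; leave the bin, tape roll and mug alone.

Things in the scene. Friction and masses are not known exactly. Their poses are not given: they have to be found in the camera images.
- isolator (a joint): Black rotary handle of the power isolator, on top of a grey enclosure 110 x 110 x 70 mm tall; turns about a vertical axis. 0 rad = fully off, 1.4 rad = fully on, a hard stop at each end; it grows clockwise seen from above. At off the bar is parallel to the face with two cable glands. No spring, friction about 0.12 N m: it stays where left. Starts at or near on.
- isolator_grip (a point): On the handle's turning axis, 107 mm above the bench, at the height to grip. The handle is a bar 65 mm long (this point's x axis, turning with it), 14 mm thick (y) and 32 mm tall, its top 7 mm above this point; it stands on a turning disc 68 mm across whose top is 23 mm below this point.
- bar_mid (a point): Middle of the flat top of the fixed copper test bar, 85 mm above the bench. The bar is level, 14 mm wide (point x), 25 mm deep (z up), along the point's y; 280 mm are free between two black end blocks (40 mm in x, 20 mm in y) that rise 10 mm above the bar. Beneath it lies only an 8 mm baseplate 70 mm wide.
- mark_safe (a point): Safe mark: black band at the tag rail's right-hand (-y) end seen from the robot. Point on the axis of the rail, a level round bar 12 mm thick, 170 mm above the bench. Site y runs along the rail towards the test mark, x to the rail's far side, away from the robot. Posts 16 mm thick stand 50 mm beyond each mark; an 8 mm baseplate 60 mm wide lies below.
- mark_test (a point): Test mark: black band at the tag rail's left-hand (+y) end, 120 mm along the rail from the safe mark; point on the rail's axis, point axes as for the safe mark.
- tag: Status tag: rigid hanger, 120 g. Origin on the axis of the bar it hangs on; own y along the bar, z up. Steel hook 30 mm wide (y), 35 mm across (x), V-shaped crown 27 mm wide inside. A leg on its -x side ends in a step 48 to 52 mm below the origin, carrying a white plate, 60 mm wide (y), 4 mm thick, under the bar, down to 110 mm below the origin. Starts hung on the stand.
- tag_tab (a point): Grip point of the tag: in its black top tab, 33 mm above the tag's origin (own axes as the tag's). The tab is 10 mm thick (x), 30 mm wide (y), and reaches from 12 to 42 mm above the origin.
- tag_lip (a point): Lower end of the hook's short lip on the tag's +x side, 14 mm below the origin. The hook's mouth opens to +x between lip and step, so the tag cannot be lowered on from straight above: hold it 31 mm above its hung height and move it along its own x onto the bar (+x on, -x off; 60 mm to be clear), then lower it.
- park: Fixed parking stand; origin on the bench under the stub. Round stub 12 mm thick along its y axis, 145 mm above the bench, from y = -36 mm to the 16 mm thick post at y = +45 mm (foot disc 76 mm across). The tag starts hung near y = 0 to -10 mm with its axes parallel to the stand's.
- shroud1: White plastic shroud (2 to 4 alike; None if absent), 80 g, inverted channel 50 mm long (y), 30 tall, outside 36 wide (x), inside 28 wide and 25 deep, open below and at the ends; 5 mm thick foot flanges make it 60 wide. Roof rib to grip: 10 thick (x), 40 long (y), 30 to 55 above the origin. Origin: centre of underside, z up. Starts upright; draped home, its origin is 25 mm below the bar's top.
- shroud2: White plastic shroud (2 to 4 alike; None if absent), 80 g, inverted channel 50 mm long (y), 30 tall, outside 36 wide (x), inside 28 wide and 25 deep, open below and at the ends; 5 mm thick foot flanges make it 60 wide. Roof rib to grip: 10 thick (x), 40 long (y), 30 to 55 above the origin. Origin: centre of underside, z up. Starts upright; draped home, its origin is 25 mm below the bar's top.
- shroud3: White plastic shroud (2 to 4 alike; None if absent), 80 g, inverted channel 50 mm long (y), 30 tall, outside 36 wide (x), inside 28 wide and 25 deep, open below and at the ends; 5 mm thick foot flanges make it 60 wide. Roof rib to grip: 10 thick (x), 40 long (y), 30 to 55 above the origin. Origin: centre of underside, z up. Starts upright; draped home, its origin is 25 mm below the bar's top.
- shroud4: White plastic shroud (2 to 4 alike; None if absent), 80 g, inverted channel 50 mm long (y), 30 tall, outside 36 wide (x), inside 28 wide and 25 deep, open below and at the ends; 5 mm thick foot flanges make it 60 wide. Roof rib to grip: 10 thick (x), 40 long (y), 30 to 55 above the origin. Origin: centre of underside, z up. Starts upright; draped home, its origin is 25 mm below the bar's top.
- screw_bin: Bystander: small open yellow bin 70 x 90 x 50 mm, origin under its centre. Leave alone.
- tape_roll: Bystander: roll of paper tape lying flat, 90 mm across, 35 mm high, origin under its centre. Leave alone.
- mug: Bystander: white mug, 76 mm across, 90 mm high, handle towards its +y, origin under its centre. Leave alone.
Not all that is in view belongs to the job. Leave any turquoise look-alike of the shroud4 alone.

How it is judged:
On the way, in this order (a step that is already met when the one before it is completed fails the run):
1. the isolator is fully off, with no shroud on the bar yet (value of joint isolator below 0.12 rad and height (world z) of each of shroud1, shroud2, shroud3, shroud4 below 0.04 m), for 0.2 s.
2. the tag hangs, let go of, at the safe mark, isolator off, no shroud on the bar yet (all of step 1 and x of tag in the frame of mark_safe between -0.006 and 0.006 m and y of tag in the frame of mark_safe between -0.015 and 0.015 m and z of tag in the frame of mark_safe between -0.006 and 0.006 m and angle between tag's own z axis and vertical below 0.25 rad and contact force between the fingers and tag below 0.1 N), for 0.2 s.
3. every shroud is draped on the test bar, tag still at the safe mark, isolator off (value of joint isolator below 0.12 rad and x of tag in the frame of mark_safe between -0.006 and 0.006 m and y of tag in the frame of mark_safe between -0.015 and 0.015 m and z of tag in the frame of mark_safe between -0.006 and 0.006 m and angle between tag's own z axis and vertical below 0.25 rad and x of shroud1 in the frame of bar_mid between -0.01 and 0.01 m and y of shroud1 in the frame of bar_mid between -0.125 and 0.125 m and z of shroud1 in the frame of bar_mid between -0.03 and -0.02 m and angle between each of shroud1, shroud2, shroud3, shroud4's own z axis and vertical below 0.12 rad and angle between the y axis of each of shroud1, shroud2, shroud3, shroud4 and the y axis of bar_mid, either way round below 0.35 rad and x of shroud2 in the frame of bar_mid between -0.01 and 0.01 m and y of shroud2 in the frame of bar_mid between -0.125 and 0.125 m and z of shroud2 in the frame of bar_mid between -0.03 and -0.02 m and x of shroud3 in the frame of bar_mid between -0.01 and 0.01 m and y of shroud3 in the frame of bar_mid between -0.125 and 0.125 m and z of shroud3 in the frame of bar_mid between -0.03 and -0.02 m and x of shroud4 in the frame of bar_mid between -0.01 and 0.01 m and y of shroud4 in the frame of bar_mid between -0.125 and 0.125 m and z of shroud4 in the frame of bar_mid between -0.03 and -0.02 m), for 0.2 s.
4. the tag is still hooked on the rail as it passes between the marks (x of tag in the frame of mark_safe between -0.012 and 0.012 m and y of tag in the frame of mark_safe between 0.025 and 0.095 m and z of tag in the frame of mark_safe between -0.01 and 0.015 m), for 0.05 s.
5. the tag hangs, let go of, at the test mark, shrouds in place, isolator still off (value of joint isolator below 0.12 rad and x of tag in the frame of mark_test between -0.006 and 0.006 m and y of tag in the frame of mark_test between -0.015 and 0.015 m and z of tag in the frame of mark_test between -0.006 and 0.006 m and angle between tag's own z axis and vertical below 0.25 rad and contact force between the fingers and tag below 0.1 N and x of shroud1 in the frame of bar_mid between -0.01 and 0.01 m and y of shroud1 in the frame of bar_mid between -0.125 and 0.125 m and z of shroud1 in the frame of bar_mid between -0.03 and -0.02 m and angle between each of shroud1, shroud2, shroud3, shroud4's own z axis and vertical below 0.12 rad and angle between the y axis of each of shroud1, shroud2, shroud3, shroud4 and the y axis of bar_mid, either way round below 0.35 rad and x of shroud2 in the frame of bar_mid between -0.01 and 0.01 m and y of shroud2 in the frame of bar_mid between -0.125 and 0.125 m and z of shroud2 in the frame of bar_mid between -0.03 and -0.02 m and x of shroud3 in the frame of bar_mid between -0.01 and 0.01 m and y of shroud3 in the frame of bar_mid between -0.125 and 0.125 m and z of shroud3 in the frame of bar_mid between -0.03 and -0.02 m and x of shroud4 in the frame of bar_mid between -0.01 and 0.01 m and y of shroud4 in the frame of bar_mid between -0.125 and 0.125 m and z of shroud4 in the frame of bar_mid between -0.03 and -0.02 m), for 0.2 s.
6. the isolator is fully on, shrouds and tag in place (value of joint isolator above 1.28 rad and x of tag in the frame of mark_test between -0.006 and 0.006 m and y of tag in the frame of mark_test between -0.015 and 0.015 m and z of tag in the frame of mark_test between -0.006 and 0.006 m and angle between tag's own z axis and vertical below 0.25 rad and x of shroud1 in the frame of bar_mid between -0.01 and 0.01 m and y of shroud1 in the frame of bar_mid between -0.125 and 0.125 m and z of shroud1 in the frame of bar_mid between -0.03 and -0.02 m and angle between each of shroud1, shroud2, shroud3, shroud4's own z axis and vertical below 0.12 rad and angle between the y axis of each of shroud1, shroud2, shroud3, shroud4 and the y axis of bar_mid, either way round below 0.35 rad and x of shroud2 in the frame of bar_mid between -0.01 and 0.01 m and y of shroud2 in the frame of bar_mid between -0.125 and 0.125 m and z of shroud2 in the frame of bar_mid between -0.03 and -0.02 m and x of shroud3 in the frame of bar_mid between -0.01 and 0.01 m and y of shroud3 in the frame of bar_mid between -0.125 and 0.125 m and z of shroud3 in the frame of bar_mid between -0.03 and -0.02 m and x of shroud4 in the frame of bar_mid between -0.01 and 0.01 m and y of shroud4 in the frame of bar_mid between -0.125 and 0.125 m and z of shroud4 in the frame of bar_mid between -0.03 and -0.02 m), for 0.2 s.
At the end, for the whole second after the job is handed in: Isolator over 1.28 rad; tag hung within 15 mm of the test mark along the rail (6 mm across and in height, tilt under 0.25 rad); every shroud home on the bar between the blocks (10 mm across, 5 mm in height, tilt under 0.12 rad, along the bar within 0.35 rad); all at rest (all of step 6 and linear speed of each of shroud1, shroud2, shroud3, shroud4, tag below 0.03 m/s); the robot touches nothing.
It fails at once if the screw bin is moved more than 40 mm (distance of screw_bin from where it was at the start of the episode above 0.04 m).
It fails at once if the tape roll is moved more than 40 mm (distance of tape_roll from where it was at the start of the episode above 0.04 m).
It fails at once if the mug is moved more than 40 mm (distance of mug from where it was at the start of the episode above 0.04 m).
Of shroud1, shroud2, shroud3, shroud4 only 2 to 4 are there at a start; the rules pass over those that are not, and their reading is None.
At some moment in a run one of shroud1, shroud2, shroud3, shroud4 may be knocked a few centimetres aside while the robot is not near it.
It also fails if it takes over 210 s, if anything falls off the work surface, if the arm or the gripper's body presses on something with over 40 N, if the wrist force passes 120 N, or if a joint passes its speed limit or range.

ROBOT

A 7-joint arm with a two-finger parallel gripper is mounted at the origin on the work surface. World frame = base frame: x ahead of the robot, y to its left, z up, the work surface at z = 0. Lengths are in m, angles in rad, forces in N, time in s.
With the tool pointing down it reaches from about 0.425 to 0.925 m from the base axis. Payload 6.8 kg.
Tool frame: the origin (TCP) lies at the very end of the fingers, on their centre line; the grasp point (between the pads) lies 19 mm behind it; z points along the fingers, y is the line along which they close (so a half turn about z gives the same grasp; the last joint's range is limited). The gripper opens to 85 mm and grips with 20 to 120 N. Pads are 22 mm wide; open, the fingers measure 114 mm over their backs; the gripper's body (76 mm by 85 mm) begins 54 mm behind the grasp point. The pads swing forward as they close: fully open they stand 13 mm farther back than shut.
Start: joints at [1.127, 0.477, 0.022, 1.555, -0.011, 1.109, -0.083], TCP at [0.222, -0.637, 0.231] pointing down, gripper open.
Joint ranges: [-2.96, 2.96], [-0.34, 2.1], [-1.41, 1.46], [0.24, 2.44], [-1.37, 4.51], [0.17, 1.92], [-2.96, 2.96]. Speed limits (rad/s): [2.39, 2.39, 3.14, 3.14, 3.14, 3.14, 3.14].

INTERFACE

Orientations are given as a rotation vector (axis times angle).
In Python, from bench import r gives the robot as it stands. The module is installed in compiled form; this text tells all that it offers.
- The arm moves only by the tool servo_tool, never from a script. Its argument "commands" is a list of rows, each a list of 7 numbers: the turn, a rotation vector about the world's x, y, z in degrees, then the shift along the world's x, y, z in mm, then the closure, from 0 (fully open) to 1 (shut). A call has 1 to 5 rows; each row is the pose to reach, as a shift and turn from the pose commanded when the call began; what a row does not reach only later rows make up. A row lasts 1/12 s, in which the tool goes at most 41.7 mm and 7.16 degrees, less where a joint would pass 70% of its speed; a pose out of reach is approached as far as the arm can. A call with a gripper value outside its range is refused whole. The fingers move at their own pace and stop on an object; "force" is the grip in N (left out, the last holds). Time passes only in rows, so rows that repeat a pose let the fingers close. It gives the time, the measured TCP pose, the force, the opening and the grip force at its end, in the units of the state.
- r.get_obs(): the state, without advancing time (a new reading comes with each control period).
- r.grab_frame(name): name is "side" or "top"; returns (picture, depth): 384x512x3 uint8, blue, green, red; 384x512 float32, m along the optical axis (not along the pixel's ray), 0 where there is no reading.
- r.camera_info(name): a dict with "vertical_fov" (degrees; the focal length in pixels is half the picture's height over the tangent of half this angle, whatever the lens; pixels are square), "cx", "cy" (the principal point, pixels), "cam_to_world" (4x4, takes a point from camera to world coordinates). Camera axes: x right, y up, looking along -z (the intrinsics and any distortion apply to the point x, -y, -z); pixel columns grow to the right and rows downward; lengths in m; the calibration is good to about 2 mm. A picture is of the moment at which its call begins. camera_info takes no time and is no camera call.
- r.hand_in(): hands the job in; it is judged then, once.
The state is a dict: "clock": time; "joints": joint angles; "qvel": joint speeds; "tau": joint torques, N m; "tcp_pos": TCP position; "orientation": TCP orientation; "contact_force": force on the tool from outside, world axes, zero at the start; "moment": the same for the moment, N m; "grip_width": finger opening in m; "gripper_force": force on a finger pad.
Only numpy, scipy, OpenCV 4.12 (cv2) and the standard library are available. Lean on these libraries where they do the work, as an engineer would, in place of code of your own. Each camera call takes 0.05 s, during which the arm holds its last target. There are 200 camera calls.

## Working session

There is one attempt and no reset: what is moved stays moved. The work goes in short steps, Python scripts to look and compute and a tool call to move; the robot and the scene stay as the last step left them, time stands still between calls to the robot, and variables do not carry over. Pictures are saved under pics/ and viewed, at most 14 in all, crops included, and the job is handed in when it is done.

Besides the shell and the picture viewer there is one more tool, called after ">>>" as name(argument=value, ...), one argument or row to a line, values as JSON. servo_tool: Moves the arm, as the interface text tells. Its arguments: {"type":"object","properties":{"commands":{"type":"array"},"force":{"type":"number"}},"required":["commands"]}

```bash
mkdir -p pics; cat > h.py <<'E'
import numpy as np, cv2
from bench import r
def grab(n,f=None):
    im,d=r.grab_frame(n)
    if f: cv2.imwrite('pics/'+f,im); np.savez('pics/'+f+'.npz',im=im,d=d)
    return im,d
def cloud(n,d):
    c=r.camera_info(n); f=192/np.tan(np.radians(c['vertical_fov'])/2)
    h,w=d.shape; u,v=np.meshgrid(np.arange(w),np.arange(h))
    P=np.stack([(u-c['cx'])/f*d,-(v-c['cy'])/f*d,-d,np.ones_like(d)],-1)
    P=P@np.array(c['cam_to_world']).T
    P=P[...,:3]; P[d<=0]=np.nan
    return P
E
python3 - <<'E'
from h import *
print(r.get_obs())
for n in('top','side'):
    print(r.camera_info(n)); grab(n,n+'0.png')
E
```

```text
{'clock': 0.0, 'joints': array([ 1.12688037,  0.47776674,  0.02233443,  1.55646614, -0.0115071 ,
        1.10929045, -0.08308906]), 'qvel': array([ 0.00164558, -0.00044252,  0.00082104,  0.00118036,  0.00119574,
       -0.0022787 , -0.002237  ]), 'tau': array([-4.55990785e-04, -5.96448576e+01,  1.60801359e+00, -2.81199825e+01,
        1.23815631e-02,  9.36603727e-03,  2.73036352e-05]), 'tcp_pos': array([ 0.22223343, -0.6367361 ,  0.23034178]), 'orientation': array([-3.09567437e+00, -5.24783016e-01,  6.64348949e-04]), 'contact_force': array([-0.06686359, -0.82176156,  0.00657496]), 'moment': array([-0.00403469,  0.01512951,  0.02418678]), 'gripper_force': 0.0, 'grip_width': 0.08559052691907476}
{'vertical_fov': 52.373028884645294, 'cx': 264.2264453884828, 'cy': 196.7230595880189, 'cam_to_world': array([[ 0.02588156,  0.98982731, -0.13990013,  0.36464789],
       [-0.99966084,  0.02522231, -0.0064835 , -0.02062883],
       [-0.00288894,  0.14002049,  0.99014439,  1.17384975],
       [ 0.        ,  0.        ,  0.        ,  1.        ]])}
{'vertical_fov': 47.48064782037122, 'cx': 249.61758430155862, 'cy': 191.89128946934184, 'cam_to_world': array([[ 0.98149853,  0.1341375 , -0.13663007,  0.3714018 ],
       [-0.19084971,  0.62800114, -0.75444745, -0.9153383 ],
       [-0.01539585,  0.76656487,  0.6419823 ,  0.8763684 ],
       [ 0.        ,  0.        ,  0.        ,  1.        ]])}
```

View pics/top0.png

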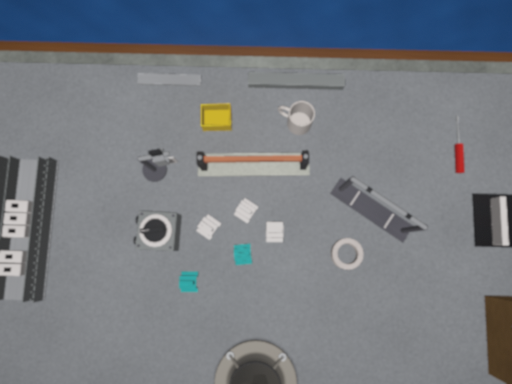

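View pics/side0.png

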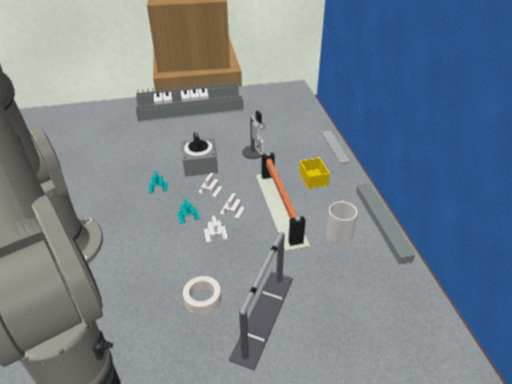

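```bash
python3 - <<'E'
from h import *
z=np.load('pics/top0.png.npz');P=cloud('top',z['d'])
for u,v in [(254,159),(230,158),(290,158),(208,227),(246,211),(275,232),(243,254),(189,282),(155,230),(348,254),(155,160),(300,118),(250,300),(490,220),(500,335),(256,380),(400,300),(15,207),(240,352)]:
    print(u,v,P[v,u].round(3))
im=z['im'];
c=im[130:300,120:440]
cv2.imwrite('pics/topc.png',cv2.resize(c,None,fx=2.5,fy=2.5,interpolation=cv2.INTER_CUBIC))
E
```

```text
254 159 [0.626 0.018 0.089]
230 158 [0.627 0.087 0.086]
290 158 [ 0.633 -0.084  0.083]
208 227 [0.431 0.146 0.054]
246 211 [0.481 0.039 0.043]
275 232 [ 0.422 -0.047  0.051]
243 254 [0.357 0.043 0.054]
189 282 [0.275 0.192 0.051]
155 230 [0.416 0.281 0.112]
348 254 [ 0.365 -0.267 -0.003]
155 160 [0.602 0.283 0.148]
300 118 [ 0.78  -0.118  0.004]
250 300 [ 0.224  0.021 -0.002]
490 220 [ 0.477 -0.691  0.004]
500 335 [ 0.159 -0.661  0.074]
256 380 [ 0.072 -0.007  0.225]
400 300 [ 0.236 -0.417  0.001]
15 207 [0.473 0.696 0.07 ]
240 352 [0.081 0.044 0.011]
```

View pics/topc.png

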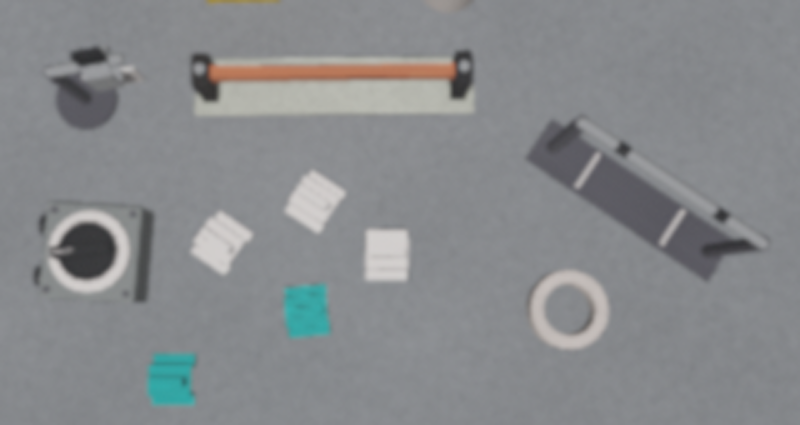

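```bash
cat >> h.py <<'E'
def line(Q):
    """robust 2D line: mid, dir angle(deg), extent"""
    c=np.median(Q[:,:2],0)
    vx,vy,x0,y0=cv2.fitLine(Q[:,:2].astype(np.float32),cv2.DIST_HUBER,0,1e-4,1e-4).ravel()
    t=(Q[:,:2]-[x0,y0])@[vx,vy]; lo,hi=np.percentile(t,[1,99])
    m=np.array([x0,y0])+np.array([vx,vy])*(lo+hi)/2
    return m.round(4),round(float(np.degrees(np.arctan2(vy,vx))),1),round(float(hi-lo),4),len(Q),Q[:,2].mean().round(4)
def sel(P,x,y,zz):
    m=(P[...,0]>x[0])&(P[...,0]<x[1])&(P[...,1]>y[0])&(P[...,1]<y[1])&(P[...,2]>zz[0])&(P[...,2]<zz[1])
    return m
E
python3 - <<'E'
from h import *
for n in('top','side'):
    z=np.load(f'pics/{n}0.png.npz');P=cloud(n,z['d']);im=z['im'];hsv=cv2.cvtColor(im,cv2.COLOR_BGR2HSV)
    print(n)
    fl=sel(P,(.3,.9),(-.4,.4),(-.015,.015));print('floor',P[fl][:,2].mean(),P[fl][:,2].std())
    m=sel(P,(.55,.72),(-.13,.13),(.075,.1))&(hsv[...,1]>90);print('bar',line(P[m]))
    m=sel(P,(.4,.7),(-.5,-.2),(.160,.185));print('rail',line(P[m]))
    Q=P[m]; 
    dk=m&(hsv[...,2]<70)
    print(' dark',P[dk].round(3)[::max(1,dk.sum()//40)].tolist())
    m=sel(P,(.3,.55),(.2,.38),(.1,.13));print('handle',line(P[m]))
    m=sel(P,(.3,.55),(.2,.38),(.062,.082));Q=P[m];print('encl',Q.min(0),Q.max(0),cv2.minAreaRect((Q[:,:2]*1000).astype(np.float32)))
    m=sel(P,(.5,.7),(.2,.4),(.135,.155));print('stub',line(P[m]))
    m=sel(P,(.5,.7),(.2,.4),(.165,.2));print('tab',line(P[m]),P[m].mean(0))
    for c in [(.431,.146),(.481,.039),(.422,-.047)]:
        m=sel(P,(c[0]-.05,c[0]+.05),(c[1]-.05,c[1]+.05),(.045,.07));print('rib',line(P[m]))
        m=sel(P,(c[0]-.05,c[0]+.05),(c[1]-.05,c[1]+.05),(.015,.07));print('  all',cv2.minAreaRect((P[m][:,:2]*1000).astype(np.float32)))
E
```

```text
top
floor 0.000762484443656609 0.0033536428773957654
bar (array([0.6293, 0.0056]), -87.9, 0.2429, 400, np.float64(0.0839))
rail (array([ 0.4999, -0.334 ]), 56.6, 0.2298, 446, np.float64(0.1745))
 dark [[0.535, -0.284, 0.177], [0.533, -0.283, 0.174], [0.532, -0.284, 0.178], [0.532, -0.287, 0.178], [0.531, -0.283, 0.172], [0.53, -0.285, 0.176], [0.467, -0.382, 0.179], [0.467, -0.384, 0.181], [0.465, -0.382, 0.174], [0.465, -0.384, 0.175], [0.465, -0.385, 0.179], [0.463, -0.384, 0.174], [0.463, -0.386, 0.176]]
handle (array([0.4178, 0.2899]), -81.5, 0.0627, 130, np.float64(0.1124))
encl [0.36265848 0.23362056 0.06202732] [0.47438559 0.3457535  0.08198132] ((418.333984375, 290.0030517578125), (110.15312957763672, 109.90267181396484), 88.30245971679688)
stub (array([0.6097, 0.2881]), -81.4, 0.0852, 185, np.float64(0.148))
tab (array([0.615 , 0.2744]), -71.9, 0.0291, 75, np.float64(0.1818)) [0.61659419 0.27425339 0.1817737 ]
rib (array([0.4359, 0.1512]), 57.5, 0.0398, 53, np.float64(0.0544))
  all ((435.6824645996094, 151.02516174316406), (50.12907409667969, 35.37815856933594), 58.13832092
[... 1836 characters left out ...]
6)
stub (array([0.613 , 0.2855]), -74.7, 0.0844, 105, np.float64(0.1461))
tab (array([0.617 , 0.2745]), -70.9, 0.0342, 54, np.float64(0.178)) [0.61871418 0.27220197 0.17800323]
rib (array([0.4388, 0.15  ]), 58.8, 0.0404, 41, np.float64(0.0523))
  all ((438.827392578125, 150.6516876220703), (53.63260269165039, 36.9368896484375), 52.356746673583984)
rib (array([0.4911, 0.0404]), 56.4, 0.0402, 50, np.float64(0.0515))
  all ((489.681640625, 39.63230514526367), (51.374759674072266, 38.44777297973633), 57.825111389160156)
rib (array([ 0.4282, -0.0478]), -89.9, 0.0408, 43, np.float64(0.0536))
  all ((428.29656982421875, -46.083740234375), (35.95720291137695, 53.876136779785156), 1.2390735149383545)
```

>>> servo_tool(
  commands=[
    [0,0,26.4,110,146,30,0],
    [0,0,26.4,110,146,30,0],
    [0,0,26.4,110,146,30,0],
    [0,0,26.4,110,146,30,0],
    [0,0,26.4,110,146,30,0],
  ],
  force=60,
)

```text
clock: 0.52
tcp_pos: [0.3369, -0.4862, 0.262]
orientation: [-2.888, -1.234, -0.004]
contact_force: [1.8, 0.3, 0.1]
grip_width: 0.0851
gripper_force: 0.0
```

>>> servo_tool(
  commands=[
    [0,0,26.4,110,146,20,0],
    [0,0,26.4,110,146,20,0],
    [0,0,26.4,110,146,20,0],
    [0,0,26.4,110,146,20,0],
    [0,0,26.4,110,146,20,0],
  ],
)

```text
clock: 0.93
tcp_pos: [0.4464, -0.3393, 0.282]
orientation: [-2.53, -1.863, -0.005]
contact_force: [0.5, 1.0, 1.0]
grip_width: 0.0852
gripper_force: 0.0
```

>>> servo_tool(
  commands=[
    [0,0,26.4,110,146,0,0],
    [0,0,26.4,110,146,0,0],
    [0,0,26.4,110,146,0,0],
    [0,0,26.4,110,146,0,0],
    [0,0,26.4,110,146,0,0],
  ],
)

```text
clock: 1.35
tcp_pos: [0.5554, -0.1925, 0.2813]
orientation: [-2.037, -2.391, -0.006]
contact_force: [0.3, 1.0, 0.7]
grip_width: 0.0854
gripper_force: 0.0
```

>>> servo_tool(
  commands=[
    [0,0,0,-44,162,0,0],
    [0,0,0,-44,162,0,0],
    [0,0,0,-44,162,0,0],
    [0,0,0,-44,162,0,0],
    [0,0,0,-44,162,0,0],
  ],
)

```text
clock: 1.77
tcp_pos: [0.5063, -0.0283, 0.2816]
orientation: [-2.037, -2.389, -0.003]
contact_force: [0.1, 0.2, -0.8]
grip_width: 0.0854
gripper_force: 0.0
```

>>> servo_tool(
  commands=[
    [0,0,0,-44,162,0,0],
    [0,0,0,-44,162,0,0],
    [0,0,0,-44,162,0,0],
    [0,0,0,-44,162,0,0],
    [0,0,0,-44,162,0,0],
  ],
)

```text
clock: 2.18
tcp_pos: [0.4616, 0.1331, 0.2819]
orientation: [-2.037, -2.389, -0.004]
contact_force: [-0.0, 0.5, -0.1]
grip_width: 0.0851
gripper_force: 0.0
```

>>> servo_tool(
  commands=[
    [0,0,0,-44,162,-60,0],
    [0,0,0,-44,162,-60,0],
    [0,0,0,-44,162,-60,0],
    [0,0,0,-44,162,-60,0],
    [0,0,0,-44,162,-60,0],
  ],
)

```text
clock: 2.6
tcp_pos: [0.417, 0.2918, 0.2197]
orientation: [-2.041, -2.383, 0.0]
contact_force: [-0.6, 0.5, -0.7]
grip_width: 0.0854
gripper_force: 0.0
```

```bash
cat >> h.py <<'E'
from scipy.spatial.transform import Rotation as Ro
def st():
    o=r.get_obs(); R=Ro.from_rotvec(o['orientation']).as_matrix()
    print('t',round(o['clock'],2),'tcp',o['tcp_pos'].round(4),'yaw_y',np.degrees(np.arctan2(R[1,1],R[0,1])).round(1),'z',R[:,2].round(3),'q',o['joints'].round(2),'F',o['contact_force'].round(1),'M',o['moment'].round(2),'w',round(o['grip_width'],4),'g',round(o['gripper_force'],1)); return o
E
python3 -c "
from h import *
st()"
```

```text
t 2.6 tcp [0.417  0.2918 0.2197] yaw_y 8.8 z [-0.003  0.002 -1.   ] q [-0.09  0.3  -0.75  1.92  0.24  1.01 -0.8 ] F [-0.6  0.5 -0.7] M [ 0.02  0.02 -0.  ] w 0.0854 g 0.0
```

>>> servo_tool(
  commands=[
    [0,0,0,2,-3,-40,0],
    [0,0,0,2,-3,-75,0],
    [0,0,0,2,-3,-105,0],
    [0,0,0,2,-3,-120,0],
    [0,0,0,2,-3,-129,0],
  ],
)

```text
clock: 3.02
tcp_pos: [0.4213, 0.2823, 0.0896]
orientation: [-2.051, -2.378, 0.007]
contact_force: [-0.1, -0.0, -0.2]
grip_width: 0.0857
gripper_force: 0.0
```

>>> servo_tool(
  commands=[
    [0,0,0,0,0,0,1],
    [0,0,0,0,0,0,1],
    [0,0,0,0,0,0,1],
    [0,0,0,0,0,0,1],
    [0,0,0,0,0,0,1],
  ],
  force=60,
)

```text
clock: 3.43
tcp_pos: [0.4232, 0.2841, 0.0935]
orientation: [2.052, 2.378, 0.003]
contact_force: [-0.5, -0.9, 0.1]
grip_width: 0.0255
gripper_force: 0.0
```

```bash
python3 -c "
from h import *
st()"
```

```text
t 3.43 tcp [0.4232 0.2841 0.0935] yaw_y 8.4 z [ 0.002  0.001 -1.   ] q [-0.18  0.47 -0.66  2.03  0.42  0.77 -0.94] F [-0.5 -0.9  0.1] M [ 0.01  0.01 -0.01] w 0.0255 g 0.0
```

>>> servo_tool(
  commands=[
    [0,0,0,-3.5,4,-3,1],
    [0,0,0,-3.5,4,-3,1],
    [0,0,0,-3.5,4,-3,1],
    [0,0,0,-3.5,4,-3,1],
    [0,0,0,-3.5,4,-3,1],
  ],
  force=60,
)

```text
clock: 3.85
tcp_pos: [0.4205, 0.2867, 0.0909]
orientation: [2.051, 2.375, 0.001]
contact_force: [0.4, -7.1, 15.6]
grip_width: 0.0126
gripper_force: 59.3
```

```bash
python3 -c "
from h import *
st()"
```

```text
t 3.85 tcp [0.4205 0.2867 0.0909] yaw_y 8.4 z [ 0.003 -0.002 -1.   ] q [-0.19  0.48 -0.66  2.03  0.42  0.76 -0.96] F [ 0.4 -7.1 15.6] M [-1.49 -0.08 -0.01] w 0.0126 g 59.3
```

>>> servo_tool(
  commands=[
    [0,0,4,0,0,2,1],
    [0,0,10,0,0,2,1],
    [0,0,16,0,0,2,1],
    [0,0,22,0,0,2,1],
    [0,0,27,0,0,2,1],
  ],
)

```text
clock: 4.27
tcp_pos: [0.4228, 0.2877, 0.0912]
orientation: [1.435, 2.791, 0.008]
contact_force: [13.8, 3.6, -17.9]
grip_width: 0.0127
gripper_force: 60.7
```

>>> servo_tool(
  commands=[
    [0,0,6,0,0,0,1],
    [0,0,12,0,0,0,1],
    [0,0,18,0,0,0,1],
    [0,0,23,0,0,0,1],
    [0,0,27,0,0,0,1],
  ],
)

```text
clock: 4.68
tcp_pos: [0.4245, 0.2896, 0.0913]
orientation: [0.745, 3.046, 0.014]
contact_force: [18.9, 9.9, -25.9]
grip_width: 0.0123
gripper_force: 59.4
```

>>> servo_tool(
  commands=[
    [0,0,6,0,0,0,1],
    [0,0,12,0,0,0,1],
    [0,0,18,0,0,0,1],
    [0,0,23,0,0,0,1],
    [0,0,27,0,0,0,1],
  ],
)

```text
clock: 5.1
tcp_pos: [0.425, 0.2921, 0.0914]
orientation: [0.012, 3.133, 0.02]
contact_force: [21.9, 17.3, -32.5]
grip_width: 0.0132
gripper_force: 60.9
```

```bash
python3 -c "
from h import *
st()"
```

```text
t 5.1 tcp [0.425  0.2921 0.0914] yaw_y 89.5 z [ 0.008  0.013 -1.   ] q [ 0.05  0.6  -0.98  2.01  0.66  0.87  0.26] F [ 21.9  17.3 -32.5] M [ 3.4  -4.47 -1.02] w 0.0132 g 60.9
```

>>> servo_tool(
  commands=[
    [0,0,0,0,0,0,0],
    [0,0,0,0,0,0,0],
    [0,0,0,0,0,0,0],
    [0,0,0,0,0,0,0],
    [0,0,0,0,0,0,0],
  ],
)

```text
clock: 5.52
tcp_pos: [0.4186, 0.2876, 0.0914]
orientation: [0.015, 3.141, -0.001]
contact_force: [0.4, 0.6, -0.4]
grip_width: 0.0729
gripper_force: 0.0
```

>>> servo_tool(
  commands=[
    [0,0,0,0,0,40,0],
    [0,0,0,0,0,80,0],
    [0,0,0,0,0,120,0],
    [0,0,0,0,-30,150,0],
    [0,0,0,0,-60,170,0],
  ],
)

```text
clock: 5.93
tcp_pos: [0.4187, 0.23, 0.2645]
orientation: [0.008, 3.139, 0.004]
contact_force: [1.3, -0.5, 0.6]
grip_width: 0.0853
gripper_force: 0.0
```

>>> servo_tool(
  commands=[
    [0,0,0,0,-150,0,0],
    [0,0,0,0,-150,0,0],
    [0,0,0,0,-150,0,0],
    [0,0,0,0,-150,0,0],
    [0,0,0,0,-150,0,0],
  ],
)

```text
clock: 6.35
tcp_pos: [0.4185, 0.0712, 0.2605]
orientation: [-0.03, -3.14, 0.007]
contact_force: [0.3, 0.3, -0.5]
grip_width: 0.085
gripper_force: 0.0
```

```bash
python3 - <<'E'
from h import *
st()
for n in('top','side'):
    im,d=grab(n,n+'1.png');P=cloud(n,d)
    m=sel(P,(.35,.5),(.22,.36),(.1,.13));print('handle',line(P[m]))
    m=sel(P,(.5,.7),(.2,.4),(.025,.2));Q=P[m]
    T=[]
    for p in Q: T.append((p*1000).round().astype(int).tolist())
    m=sel(P,(.5,.7),(.305,.4),(.12,.16));print('post side',line(P[m]))
    m=sel(P,(.5,.7),(.2,.26),(.12,.16));print('free',line(P[m]))
    m=sel(P,(.5,.7),(.2,.4),(.165,.2));print('tab',line(P[m]),cv2.minAreaRect((P[m][:,:2]*1000).astype(np.float32)))
    m=sel(P,(.5,.7),(.2,.4),(.01,.025));print('low',P[m].mean(0) if m.any() else 0)
    m=sel(P,(.4,.55),(.2,.4),(.001,.02))
im,d=grab('side');
z=np.load('pics/side1.png.npz')['im'];cv2.imwrite('pics/tagc.png',cv2.resize(z[95:175,160:300],None,fx=5,fy=5,interpolation=cv2.INTER_CUBIC))
z=np.load('pics/top1.png.npz')['im'];cv2.imwrite('pics/tagt.png',cv2.resize(z[135:255,120:230],None,fx=5,fy=5,interpolation=cv2.INTER_CUBIC))
E
```

```text
t 6.35 tcp [0.4185 0.0712 0.2605] yaw_y 88.9 z [-0.002 -0.004 -1.   ] q [ 0.88  0.19 -1.29  2.02  0.22  1.08  1.04] F [ 0.3  0.3 -0.5] M [-0.01 -0.05 -0.04] w 0.085 g 0.0
handle (array([0.4173, 0.2887]), -1.7, 0.0621, 143, np.float64(0.112))
post side (array([0.6054, 0.3183]), -71.3, 0.0264, 61, np.float64(0.1447))
free (array([0.6164, 0.255 ]), -21.6, 0.0249, 32, np.float64(0.1464))
tab (array([0.6159, 0.2745]), -69.5, 0.029, 74, np.float64(0.1821)) ((617.61279296875, 275.58245849609375), (11.373902320861816, 29.394018173217773), 13.976048469543457)
low [0.59864588 0.31979298 0.0120455 ]
handle (array([0.4195, 0.2849]), -2.1, 0.0625, 74, np.float64(0.1079))
post side (array([0.6063, 0.3177]), -63.9, 0.0192, 28, np.float64(0.1401))
free (array([0.6187, 0.2536]), -31.4, 0.0248, 27, np.float64(0.1465))
tab (array([0.6164, 0.2753]), -71.2, 0.034, 55, np.float64(0.1781)) ((618.8328857421875, 275.8629150390625), (11.184259414672852, 34.35182571411133), 10.69367790222168)
low [0.60062809 0.31569118 0.01304942]
```

View pics/tagt.png

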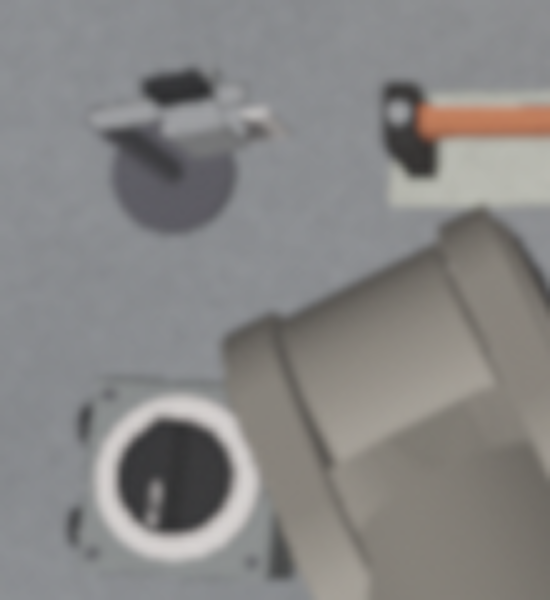

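View pics/tagc.png

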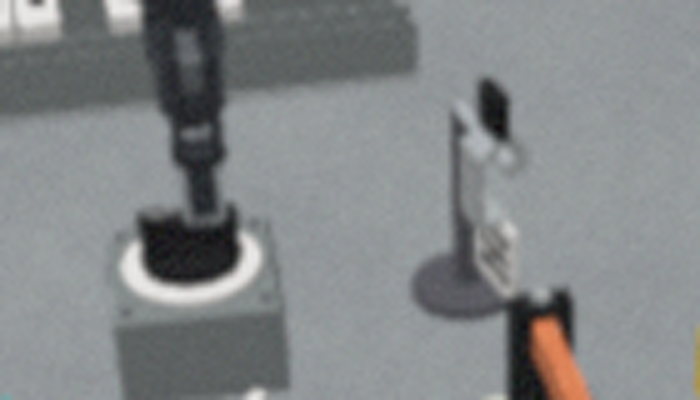

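```bash
python3 - <<'E'
from h import *
A=[]
for n in('top','side'):
  for k in '01':
    z=np.load(f'pics/{n}{k}.png.npz');P=cloud(n,z['d'])
    m=sel(P,(.5,.66),(.25,.4),(.004,.016))&(cv2.cvtColor(z['im'],cv2.COLOR_BGR2GRAY)<105)
    Q=P[m]; c,rad=cv2.minEnclosingCircle((Q[:,:2]*1000).astype(np.float32));print(n,k,'disc',c,rad,len(Q))
    m=sel(P,(.5,.66),(.22,.36),(.155,.2));T=P[m]
    print(' tab',T[:,:2].mean(0).round(4),line(T)[:3])
    m=sel(P,(.57,.66),(.3,.36),(.03,.16));Q=P[m];print(' post',np.median(Q[:,:2],0), [ (round(a,3),np.median(Q[(Q[:,2]>a)&(Q[:,2]<a+.03)][:,:2],0).round(4).tolist()) for a in (.03,.06,.09,.12)])
    A.append(P[sel(P,(.57,.66),(.22,.36),(.143,.156))])
Q=np.vstack(A)
h,xe,ye=np.histogram2d(Q[:,0],Q[:,1],bins=[np.arange(.585,.645,.004),np.arange(.225,.345,.006)])
print(np.flipud(h.astype(int)));print(xe[[0,-1]],ye[[0,-1]])
E
```

```text
top 0 disc (613.45849609375, 327.4739990234375) 43.6585578918457 287
 tab [0.6163 0.2737] (array([0.6146, 0.2744]), -73.4, 0.0292)
 post [0.60459066 0.31812074] [(0.03, [0.6024, 0.3184]), (0.06, [0.6022, 0.3181]), (0.09, [0.6032, 0.3184]), (0.12, [0.6043, 0.3201])]
top 1 disc (605.0301513671875, 324.0306091308594) 36.6485481262207 281
 tab [0.6163 0.2737] (array([0.6146, 0.2743]), -71.4, 0.0291)
 post [0.6046896  0.31832527] [(0.03, [0.6032, 0.3189]), (0.06, [0.6028, 0.3185]), (0.09, [0.603, 0.3186]), (0.12, [0.6056, 0.3184])]
side 0 disc (607.189697265625, 318.5173645019531) 36.45553970336914 129
 tab [0.6185 0.2722] (array([0.6173, 0.275 ]), -70.6, 0.0348)
 post [0.60483    0.31945733] [(0.03, [0.6081, 0.3187]), (0.06, [0.6036, 0.3209]), (0.09, [0.602, 0.3225]), (0.12, [0.6055, 0.3203])]
side 1 disc (607.0601806640625, 318.82550048828125) 35.756248474121094 133
 tab [0.6182 0.2718] (array([0.6169, 0.2747]), -69.8, 0.0354)
 post [0.60455074 0.31998817] [(0.03, [0.6085, 0.3183]), (0.06, [0.6034, 0.3207]), (0.09, [0.6019, 0.3217]), (0.12, [0.6052, 0.3193])]
[[ 0  0  0  0  0  0  0  0  
[... 201 characters left out ...]
0  0  0  0]
 [ 0  0  0  7  7  6  5  0  0  0  0  0  0  0  0  0  0  0  0]
 [ 0  0  1  7 13  8  5  1  0  0  0  0  0  0  0  0  0  0  0]
 [ 0  0  0  3 13 13  5  3  0  0  0  0  0  0  0  0  0  0  0]
 [ 0  0  0  0  1  6 12  7  1  3  2  2  4  4  4  2  0  0  0]
 [ 0  0  0  0  0  8 12 12 11  9  6 12  9  9 11  4  5  4  0]
 [ 0  0  0  0  0 10  8 13 10  8 10  6  8  9 11 12 11  7  0]
 [ 0  0  0  0  0  2 10  6  9 15  4  0  0  2  5 10 10  7  0]
 [ 0  0  0  0  0  0  0  1  3  6  2  0  0  0  0  0  3  0  0]
 [ 0  0  0  0  0  0  0  0  0  0  0  0  0  0  0  0  0  0  0]
 [ 0  0  0  0  0  0  0  0  0  0  0  0  0  0  0  0  0  0  0]
 [ 0  0  0  0  0  0  0  0  0  0  0  0  0  0  0  0  0  0  0]]
[0.585 0.645] [0.225 0.339]
```

>>> servo_tool(
  commands=[
    [0,0,-24,66,68,0,0],
    [0,0,-24,66,68,0,0],
    [0,0,-24,66,68,0,0],
    [0,0,-24,66,68,0,0],
    [0,0,-24,66,68,0,0],
  ],
)

```text
clock: 6.92
tcp_pos: [0.4846, 0.1504, 0.2613]
orientation: [-0.662, -3.07, -0.004]
contact_force: [-0.7, 0.8, 0.4]
grip_width: 0.0854
gripper_force: 0.0
```

>>> servo_tool(
  commands=[
    [0,0,-24,66,68,0,0],
    [0,0,-24,66,68,0,0],
    [0,0,-24,66,68,0,0],
    [0,0,-24,66,68,0,0],
    [0,0,-24,66,68,0,0],
  ],
)

```text
clock: 7.33
tcp_pos: [0.5502, 0.2157, 0.2611]
orientation: [-1.285, -2.866, -0.0]
contact_force: [1.0, -0.1, -0.4]
grip_width: 0.0857
gripper_force: 0.0
```

>>> servo_tool(
  commands=[
    [0,0,-24,66,67,0,0],
    [0,0,-24,66,67,0,0],
    [0,0,-24,66,67,0,0],
    [0,0,-24,66,67,0,0],
    [0,0,-24,66,67,0,0],
  ],
)

```text
clock: 7.75
tcp_pos: [0.6162, 0.2816, 0.261]
orientation: [-1.854, -2.535, 0.001]
contact_force: [0.1, 0.8, 0.9]
grip_width: 0.0857
gripper_force: 0.0
```

>>> servo_tool(
  commands=[
    [0,0,0,0,0,-20,0],
    [0,0,0,0,0,-20,0],
    [0,0,0,0,0,-20,0],
    [0,0,0,0,0,-20,0],
    [0,0,0,0,0,-20,0],
  ],
)

```text
clock: 8.17
tcp_pos: [0.6171, 0.2805, 0.2424]
orientation: [1.858, 2.533, 0.002]
contact_force: [0.7, -0.7, 0.2]
grip_width: 0.0855
gripper_force: 0.0
```

```bash
python3 -c "
from h import *
st()"
```

```text
t 8.17 tcp [0.6171 0.2805 0.2424] yaw_y 17.5 z [ 0.001  0.    -1.   ] q [-0.    0.59 -0.78  1.5   0.43  1.23 -0.54] F [ 0.7 -0.7  0.2] M [-0.04 -0.    0.  ] w 0.0855 g 0.0
```

>>> servo_tool(
  commands=[
    [0,0,0,0,-6.5,-25,0],
    [0,0,0,0,-6.5,-45,0],
    [0,0,0,0,-6.5,-65,0],
    [0,0,0,0,-6.5,-75,0],
    [0,0,0,0,-6.5,-80,0],
  ],
)

```text
clock: 8.58
tcp_pos: [0.6165, 0.2736, 0.1602]
orientation: [-1.858, -2.532, 0.002]
contact_force: [0.9, -0.5, -0.6]
grip_width: 0.0854
gripper_force: 0.0
```

>>> servo_tool(
  commands=[
    [0,0,0,0,0,0,0.6],
    [0,0,0,0,0,0,0.7],
    [0,0,0,0,0,0,0.75],
    [0,0,0,0,0,0,0.8],
    [0,0,0,0,0,0,0.8],
  ],
  force=40,
)

```text
clock: 9.0
tcp_pos: [0.6174, 0.2745, 0.1623]
orientation: [1.859, 2.532, 0.002]
contact_force: [-0.7, -0.3, 0.0]
grip_width: 0.0256
gripper_force: 0.0
```

```bash
python3 - <<'E'
from h import *
st()
im,d=grab('side','s2.png');P=cloud('side',d)
cv2.imwrite('pics/s2c.png',cv2.resize(im[70:170,200:330],None,fx=5,fy=5,interpolation=cv2.INTER_CUBIC))
E
```

```text
t 9.0 tcp [0.6174 0.2745 0.1623] yaw_y 17.4 z [ 0.001  0.001 -1.   ] q [-0.01  0.66 -0.75  1.58  0.49  1.1  -0.58] F [-0.7 -0.3  0. ] M [-0.02  0.02  0.03] w 0.0256 g 0.0
```

View pics/s2c.png

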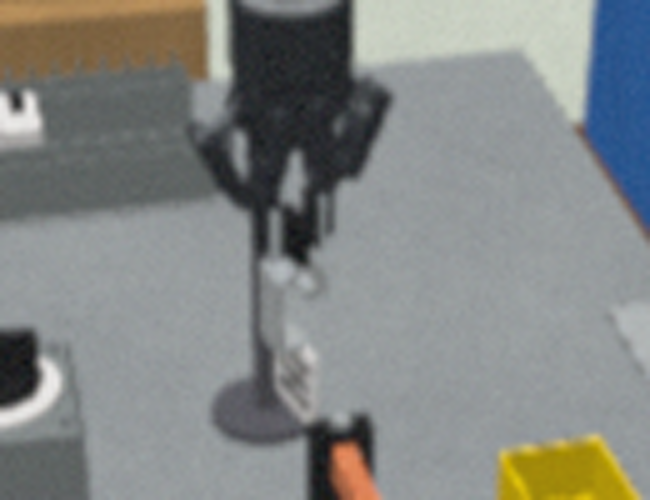

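>>> servo_tool(
  commands=[
    [0,0,0,0,0,0,1],
    [0,0,0,0,0,0,1],
    [0,0,0,0,0,0,1],
    [0,0,0,0,0,0,1],
    [0,0,0,0,0,0,1],
  ],
  force=50,
)

```text
clock: 9.47
tcp_pos: [0.6191, 0.275, 0.163]
orientation: [1.859, 2.53, 0.007]
contact_force: [5.5, 1.1, 4.7]
grip_width: 0.009
gripper_force: 50.0
```

>>> servo_tool(
  commands=[
    [0,0,0,0,0,0,1],
    [0,0,0,0,0,6,1],
    [0,0,0,0,0,15,1],
    [0,0,0,0,0,25,1],
    [0,0,0,0,0,31,1],
  ],
)

```text
clock: 9.88
tcp_pos: [0.6166, 0.2744, 0.1935]
orientation: [-1.858, -2.533, 0.0]
contact_force: [0.2, 0.1, -1.4]
grip_width: 0.0091
gripper_force: 49.2
```

```bash
python3 - <<'E'
from h import *
st()
E
```

```text
t 9.88 tcp [0.6166 0.2744 0.1935] yaw_y 17.5 z [-0.  0. -1.] q [-0.    0.63 -0.76  1.55  0.46  1.15 -0.56] F [ 0.2  0.1 -1.4] M [ 0.01  0.02 -0.01] w 0.0091 g 49.2
```

>>> servo_tool(
  commands=[
    [0,0,0,-16,-5,0,1],
    [0,0,0,-32,-10,0,1],
    [0,0,0,-48,-15,0,1],
    [0,0,0,-62,-19.5,0,1],
    [0,0,0,-62,-19.5,0,1],
  ],
)

```text
clock: 10.3
tcp_pos: [0.5521, 0.2541, 0.1927]
orientation: [-1.857, -2.534, 0.004]
contact_force: [-0.5, -0.0, -2.7]
grip_width: 0.009
gripper_force: 49.1
```

>>> servo_tool(
  commands=[
    [0,0,0,-5,-5,30,1],
    [0,0,0,-5,-15,60,1],
    [0,0,0,-5,-30,90,1],
    [0,0,0,-5,-45,90,1],
    [0,0,0,-5,-45,90,1],
  ],
)

```text
clock: 10.72
tcp_pos: [0.552, 0.207, 0.2845]
orientation: [1.862, 2.526, 0.002]
contact_force: [1.6, -0.6, -3.1]
grip_width: 0.0089
gripper_force: 49.2
```

```bash
python3 - <<'E'
from h import *
st()
E
```

```text
t 10.72 tcp [0.552  0.207  0.2845] yaw_y 17.2 z [ 0.004 -0.001 -1.   ] q [ 0.18  0.41 -0.85  1.66  0.33  1.21 -0.44] F [ 1.6 -0.6 -3.1] M [-0.09 -0.04 -0.05] w 0.0089 g 49.2
```

>>> servo_tool(
  commands=[
    [0,0,-17,-46,-186,0,1],
    [0,0,-17,-46,-186,0,1],
    [0,0,-17,-46,-186,0,1],
    [0,0,-17,-46,-186,0,1],
    [0,0,-17,-46,-186,0,1],
  ],
)

```text
clock: 11.13
tcp_pos: [0.5025, 0.0195, 0.2811]
orientation: [-2.217, -2.225, 0.005]
contact_force: [0.7, -1.0, -2.1]
grip_width: 0.0093
gripper_force: 49.3
```

>>> servo_tool(
  commands=[
    [0,0,-17,-46,-186,0,1],
    [0,0,-17,-46,-186,0,1],
    [0,0,-17,-46,-186,0,1],
    [0,0,-17,-46,-186,0,1],
    [0,0,-17,-46,-186,0,1],
  ],
)

```text
clock: 11.55
tcp_pos: [0.4561, -0.1665, 0.2814]
orientation: [-2.522, -1.873, 0.004]
contact_force: [0.2, -0.5, -1.9]
grip_width: 0.009
gripper_force: 49.4
```

>>> servo_tool(
  commands=[
    [0,0,-17,-46,-186,0,1],
    [0,0,-17,-46,-186,0,1],
    [0,0,-17,-46,-186,0,1],
    [0,0,-17,-46,-186,0,1],
    [0,0,-17,-46,-186,0,1],
  ],
)

```text
clock: 11.97
tcp_pos: [0.4099, -0.3525, 0.2812]
orientation: [-2.771, -1.479, 0.003]
contact_force: [-0.8, -0.3, -0.7]
grip_width: 0.0088
gripper_force: 49.4
```

>>> servo_tool(
  commands=[
    [0,0,0,0,0,0,1],
    [0,0,0,0,0,0,1],
    [0,0,0,0,0,0,1],
  ],
)

```text
clock: 12.22
tcp_pos: [0.4126, -0.3468, 0.2815]
orientation: [-2.765, -1.487, -0.0]
contact_force: [0.5, 1.0, -1.3]
grip_width: 0.0089
gripper_force: 49.4
```

```bash
python3 - <<'E'
from h import *
st()
E
```

```text
t 12.22 tcp [ 0.4126 -0.3468  0.2815] yaw_y -33.5 z [-0.001  0.002 -1.   ] q [ 0.96  0.24 -0.44  1.8   0.11  1.13 -0.11] F [ 0.5  1.  -1.3] M [0.03 0.01 0.  ] w 0.0089 g 49.4
```

>>> servo_tool(
  commands=[
    [0,0,0,1.5,-3.5,-20,1],
    [0,0,0,1.5,-3.5,-40,1],
    [0,0,0,1.5,-3.5,-62,1],
    [0,0,0,1.5,-3.5,-62,1],
    [0,0,0,1.5,-3.5,-62,1],
  ],
)

```text
clock: 12.63
tcp_pos: [0.4137, -0.3497, 0.2197]
orientation: [-2.764, -1.488, 0.001]
contact_force: [-0.2, 0.2, -0.9]
grip_width: 0.0091
gripper_force: 49.4
```

>>> servo_tool(
  commands=[
    [0,0,0,13.5,-9,0,1],
    [0,0,0,27,-18,0,1],
    [0,0,0,40.5,-27,0,1],
    [0,0,0,54,-36,0,1],
    [0,0,0,54,-36,0,1],
  ],
)

```text
clock: 13.05
tcp_pos: [0.4711, -0.3886, 0.2224]
orientation: [2.764, 1.486, 0.005]
contact_force: [0.4, -0.2, -1.1]
grip_width: 0.0088
gripper_force: 49.3
```

>>> servo_tool(
  commands=[
    [0,0,0,0,0,0,1],
    [0,0,0,0,0,0,1],
  ],
)

```text
clock: 13.22
tcp_pos: [0.4676, -0.3871, 0.2212]
orientation: [2.767, 1.486, 0.0]
contact_force: [0.1, 0.1, -1.4]
grip_width: 0.009
gripper_force: 49.3
```

```bash
python3 - <<'E'
from h import *
st()
im,d=grab('side','s3.png');
cv2.imwrite('pics/s3c.png',cv2.resize(im[200:384,200:330],None,fx=3.2,fy=3.2,interpolation=cv2.INTER_CUBIC))
E
```

```text
t 13.22 tcp [ 0.4676 -0.3871  0.2212] yaw_y -33.5 z [ 0.001 -0.    -1.   ] q [ 0.91  0.41 -0.42  1.71  0.19  1.06 -0.16] F [ 0.1  0.1 -1.4] M [0.02 0.   0.02] w 0.009 g 49.3
```

View pics/s3c.png

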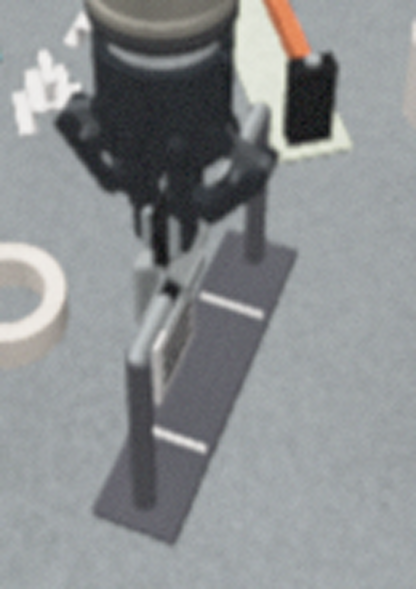

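>>> servo_tool(
  commands=[
    [0,0,0,0,0,-8,1],
    [0,0,0,0,0,-16,1],
    [0,0,0,0,0,-24,1],
    [0,0,0,0,0,-30,1],
    [0,0,0,0,0,-30,1],
  ],
)

```text
clock: 13.68
tcp_pos: [0.4662, -0.3872, 0.1881]
orientation: [-2.766, -1.484, 0.002]
contact_force: [-1.1, 0.6, -1.9]
grip_width: 0.009
gripper_force: 49.4
```

```bash
python3 - <<'E'
from h import *
st()
E
```

```text
t 13.68 tcp [ 0.4662 -0.3872  0.1881] yaw_y -33.6 z [-0.003  0.002 -1.   ] q [ 0.9   0.44 -0.41  1.74  0.2   1.   -0.17] F [-1.1  0.6 -1.9] M [ 0.03  0.01 -0.02] w 0.009 g 49.4
```

>>> servo_tool(
  commands=[
    [0,0,0,0,0,-1,1],
    [0,0,0,0,0,-2,1],
    [0,0,0,0,0,-2,1],
  ],
)

```text
clock: 13.93
tcp_pos: [0.4676, -0.3879, 0.1884]
orientation: [2.768, 1.485, 0.0]
contact_force: [0.5, -0.1, -1.2]
grip_width: 0.009
gripper_force: 49.4
```

>>> servo_tool(
  commands=[
    [0,0,0,0,0,-1,1],
    [0,0,0,0,0,-2,1],
    [0,0,0,0,0,-2,1],
  ],
)

```text
clock: 14.18
tcp_pos: [0.4678, -0.388, 0.1879]
orientation: [2.767, 1.485, 0.0]
contact_force: [-2.0, 1.1, 8.0]
grip_width: 0.0086
gripper_force: 50.6
```

```bash
python3 - <<'E'
from h import *
st()
E
```

```text
t 14.18 tcp [ 0.4678 -0.388   0.1879] yaw_y -33.6 z [ 0.001 -0.001 -1.   ] q [ 0.9   0.44 -0.41  1.74  0.21  1.   -0.17] F [-2.   1.1  8. ] M [0.48 0.62 0.03] w 0.0086 g 50.6
```

>>> servo_tool(
  commands=[
    [0,0,0,0,0,0,0.5],
    [0,0,0,0,0,0,0],
    [0,0,0,0,0,0,0],
    [0,0,0,0,0,0,0],
    [0,0,0,0,0,0,0],
  ],
)

```text
clock: 14.6
tcp_pos: [0.4674, -0.3878, 0.1862]
orientation: [-2.768, -1.485, -0.0]
contact_force: [-0.2, -0.8, 0.0]
grip_width: 0.0692
gripper_force: 0.0
```

>>> servo_tool(
  commands=[
    [0,0,0,0,0,20,0],
    [0,0,0,0,0,50,0],
    [0,0,0,0,0,90,0],
    [0,0,0,-10,40,110,0],
    [0,0,0,-10,80,110,0],
  ],
)

```text
clock: 15.02
tcp_pos: [0.4582, -0.313, 0.3006]
orientation: [2.767, 1.473, 0.005]
contact_force: [1.7, 0.8, -0.1]
grip_width: 0.0854
gripper_force: 0.0
```

>>> servo_tool(
  commands=[
    [0,0,0,-10,200,0,0],
    [0,0,0,-10,200,0,0],
    [0,0,0,-10,200,0,0],
    [0,0,0,-10,200,0,0],
    [0,0,0,-10,200,0,0],
  ],
)

```text
clock: 15.43
tcp_pos: [0.447, -0.1066, 0.2964]
orientation: [2.766, 1.488, 0.001]
contact_force: [0.6, 0.6, -1.1]
grip_width: 0.0853
gripper_force: 0.0
```

```bash
cat >> h.py <<'E'
S=np.array([.4682,-.3863]);D=np.array([.552,.834]);N=np.array([.834,-.552])
def tag():
    for n in('top','side'):
        im,d=grab(n,n+'tag.png');P=cloud(n,d)
        m=sel(P,(.38,.65),(-.5,-.2),(.195,.24));Q=P[m]
        if len(Q)<5: print(n,'no tab',len(Q)); continue
        q=Q[:,:2]-S
        print(n,'tab',len(Q),'along',np.percentile(q@D,[3,50,97]).round(4),'across',np.percentile(q@N,[3,50,97]).round(4),'ztop',np.percentile(Q[:,2],95).round(4))
def shrouds():
    for n in('top','side'):
        im,d=grab(n,n+'sh.png');P=cloud(n,d);hsv=cv2.cvtColor(im,cv2.COLOR_BGR2HSV)
        m=(sel(P,(.3,.72),(-.2,.22),(.012,.13))&(hsv[...,1]<40)&(hsv[...,2]>150)).astype(np.uint8)
        k,L,s,c=cv2.connectedComponentsWithStats(m)
        for i in range(1,k):
            if s[i,4]<60: continue
            Q=P[L==i]; zt=np.percentile(Q[:,2],95); R=Q[Q[:,2]>zt-.012]
            print(n,'shroud ztop',zt.round(4),'rib',line(R)[:4],'rect',[np.round(a,1) for a in cv2.minAreaRect((Q[:,:2]*1000).astype(np.float32))])
E
python3 - <<'E'
from h import *
st();tag();shrouds()
E
```

```text
t 15.43 tcp [ 0.447  -0.1066  0.2964] yaw_y -33.4 z [ 0. -0. -1.] q [ 0.68  0.1  -0.61  1.93  0.06  1.13 -0.54] F [ 0.6  0.6 -1.1] M [ 0.03 -0.02  0.03] w 0.0853 g 0.0
top tab 75 along [-0.0151 -0.      0.0134] across [-0.0066 -0.0031  0.0024] ztop 0.2143
side tab 115 along [-0.0166 -0.0056  0.0112] across [-0.0046  0.0013  0.0053] ztop 0.2124
top shroud ztop 0.0559 rib (array([0.4878, 0.0413]), 58.9, 0.0391, 53) rect [array([487.8,  40.9]), array([49.4, 35.6]), np.float64(57.8)]
top shroud ztop 0.0565 rib (array([0.4357, 0.151 ]), 57.6, 0.0393, 52) rect [array([435.8, 151.3]), array([50.3, 36.1]), np.float64(57.0)]
top shroud ztop 0.0564 rib (array([ 0.4262, -0.0452]), 87.8, 0.0374, 55) rect [array([428.2, -45.9]), array([39. , 49.9]), np.float64(0.6)]
side shroud ztop 0.0546 rib (array([0.4379, 0.1493]), 61.1, 0.0412, 41) rect [array([438.6, 150.7]), array([55.3, 38. ]), np.float64(52.6)]
side shroud ztop 0.0549 rib (array([0.4913, 0.0401]), 55.4, 0.0422, 47) rect [array([489. ,  41.3]), array([50.5, 38.5]), np.float64(57.2)]
side shroud ztop 0.055 rib (array([ 0.4283, -0.0462]), 89.5, 0.0424, 46) rect [array([428.4, -46.2]), array([36.1, 54.3]), np.float64(0.7)]
```

>>> servo_tool(
  commands=[
    [0,0,32.4,-20,61,-60,0],
    [0,0,32.4,-20,61,-120,0],
    [0,0,32.4,-20,61,-150,0],
    [0,0,32.4,-20,61,-150,0],
    [0,0,32.4,-20,61,-150,0],
  ],
  force=40,
)

```text
clock: 16.05
tcp_pos: [0.4224, -0.0488, 0.14]
orientation: [-2.23, -2.199, 0.009]
contact_force: [-1.3, 0.4, 0.5]
grip_width: 0.0858
gripper_force: 0.0
```

>>> servo_tool(
  commands=[
    [0,0,0,0,0,-20,0],
    [0,0,0,0,0,-40,0],
    [0,0,0,0,0,-40,0],
    [0,0,0,0,0,-40,0],
  ],
)

```text
clock: 16.38
tcp_pos: [0.4269, -0.0498, 0.1056]
orientation: [-2.244, -2.195, 0.002]
contact_force: [0.3, 0.5, -0.3]
grip_width: 0.0851
gripper_force: 0.0
```

```bash
python3 - <<'E'
from h import *
st()
for n in('top','side'):
    z=np.load(f'pics/{n}0.png.npz');P=cloud(n,z['d']);hsv=cv2.cvtColor(z['im'],cv2.COLOR_BGR2HSV)
    m=sel(P,(.58,.68),(-.2,.22),(.05,.1))&(hsv[...,1]>90)&(hsv[...,0]<25);print('bar',line(P[m]))
    m=m&(P[...,2]>.078);print('bar',line(P[m]))
    m=sel(P,(.58,.68),(-.25,.25),(.085,.11))&(hsv[...,2]<70);Q=P[m];print([Q[s].mean(0).round(4).tolist() for s in (Q[:,1]>0,Q[:,1]<0)])
E
```

```text
t 16.38 tcp [ 0.4269 -0.0498  0.1056] yaw_y -1.3 z [-0.003  0.001 -1.   ] q [ 0.55  0.33 -0.67  2.19  0.32  0.71 -0.35] F [ 0.3  0.5 -0.3] M [-0.02 -0.   -0.03] w 0.0851 g 0.0
bar (array([0.6284, 0.0233]), -87.8, 0.2784, 496, np.float64(0.0831))
bar (array([0.629 , 0.0234]), -87.8, 0.2784, 435, np.float64(0.0845))
[[0.6187, 0.1701, 0.094], [0.6279, -0.1255, 0.0942]]
bar (array([0.6284, 0.0219]), -88.1, 0.2857, 439, np.float64(0.0802))
bar (array([0.6314, 0.0209]), -88.3, 0.2841, 329, np.float64(0.0837))
[[0.6242, 0.1652, 0.0911], [0.636, -0.1337, 0.0914]]
```

>>> servo_tool(
  commands=[
    [0,0,0,0.5,4,-25,0],
    [0,0,0,0.5,4,-45,0],
    [0,0,0,0.5,4,-60,0],
    [0,0,0,0.5,4,-71,0],
    [0,0,0,0.5,4,-71,0],
  ],
)

```text
clock: 16.8
tcp_pos: [0.4279, -0.0456, 0.0347]
orientation: [-2.245, -2.197, 0.002]
contact_force: [-0.1, -0.1, 0.5]
grip_width: 0.0852
gripper_force: 0.0
```

>>> servo_tool(
  commands=[
    [0,0,0,0,0,0,0.8],
    [0,0,0,0,0,0,1],
    [0,0,0,0,0,0,1],
    [0,0,0,0,0,0,1],
    [0,0,0,0,0,0,1],
  ],
)

```text
clock: 17.22
tcp_pos: [0.4285, -0.0451, 0.0359]
orientation: [2.243, 2.198, 0.001]
contact_force: [-0.5, -0.1, 0.0]
grip_width: 0.0257
gripper_force: 0.0
```

>>> servo_tool(
  commands=[
    [0,0,0,0,0,0,1],
    [0,0,0,0,0,0,1],
    [0,0,0,0,0,0,1],
    [0,0,0,0,0,0,1],
    [0,0,0,0,0,0,1],
  ],
)

```text
clock: 17.63
tcp_pos: [0.4283, -0.045, 0.0357]
orientation: [2.243, 2.198, 0.0]
contact_force: [-1.3, 0.0, 6.0]
grip_width: 0.0089
gripper_force: 40.0
```

>>> servo_tool(
  commands=[
    [0,0,0,0,0,15,1],
    [0,0,0,0,0,40,1],
    [0,0,0,0,0,70,1],
    [0,0,0,0,0,100,1],
    [0,0,0,0,0,120,1],
  ],
)

```text
clock: 18.05
tcp_pos: [0.4284, -0.0445, 0.1574]
orientation: [2.243, 2.199, 0.002]
contact_force: [-0.1, -1.0, -1.7]
grip_width: 0.0092
gripper_force: 39.2
```

```bash
python3 - <<'E'
from h import *
st()
E
```

```text
t 18.05 tcp [ 0.4284 -0.0445  0.1574] yaw_y -1.1 z [ 0.002  0.    -1.   ] q [ 0.61  0.25 -0.72  2.15  0.22  0.82 -0.28] F [-0.1 -1.  -1.7] M [-0.06 -0.05 -0.03] w 0.0092 g 39.2
```

>>> servo_tool(
  commands=[
    [0,0,3,100,-7,0,1],
    [0,0,3,204,-13,0,1],
    [0,0,3,204,-13,0,1],
    [0,0,3,204,-13,0,1],
    [0,0,3,204,-13,0,1],
  ],
)

```text
clock: 18.47
tcp_pos: [0.6339, -0.0584, 0.1548]
orientation: [2.186, 2.256, -0.0]
contact_force: [1.2, 0.4, 0.2]
grip_width: 0.0091
gripper_force: 39.2
```

>>> servo_tool(
  commands=[
    [0,0,0,0,0,0,1],
    [0,0,0,0,0,0,1],
    [0,0,0,0,0,0,1],
  ],
)

```text
clock: 18.72
tcp_pos: [0.631, -0.0575, 0.1544]
orientation: [-2.184, -2.256, 0.002]
contact_force: [0.7, -0.1, -0.6]
grip_width: 0.009
gripper_force: 39.4
```

```bash
python3 - <<'E'
from h import *
st()
E
```

```text
t 18.72 tcp [ 0.631  -0.0575  0.1544] yaw_y 1.9 z [-0.002  0.    -1.   ] q [ 0.45  0.57 -0.63  1.7   0.39  1.01 -0.29] F [ 0.7 -0.1 -0.6] M [ 0.04  0.03 -0.02] w 0.009 g 39.4
```

>>> servo_tool(
  commands=[
    [0,0,0,1.5,0,-12,1],
    [0,0,0,1.5,0,-24,1],
    [0,0,0,1.5,0,-36,1],
    [0,0,0,1.5,0,-46,1],
    [0,0,0,1.5,0,-52,1],
  ],
)

```text
clock: 19.13
tcp_pos: [0.6319, -0.058, 0.1009]
orientation: [-2.184, -2.255, 0.003]
contact_force: [-0.8, 0.1, -0.7]
grip_width: 0.0092
gripper_force: 39.4
```

>>> servo_tool(
  commands=[
    [0,0,0,0,0,-2,1],
    [0,0,0,0,0,-4,1],
    [0,0,0,0,0,-6,1],
    [0,0,0,0,0,-6.5,1],
    [0,0,0,0,0,-6.5,1],
  ],
)

```text
clock: 19.55
tcp_pos: [0.6337, -0.0578, 0.097]
orientation: [2.185, 2.256, 0.001]
contact_force: [-0.2, -0.0, -1.3]
grip_width: 0.0089
gripper_force: 39.4
```

```bash
python3 - <<'E'
from h import *
st()
E
```

```text
t 19.55 tcp [ 0.6337 -0.0578  0.097 ] yaw_y 1.8 z [ 0.001 -0.    -1.   ] q [ 0.42  0.64 -0.6   1.73  0.44  0.91 -0.33] F [-0.2 -0.  -1.3] M [-0.01 -0.02  0.  ] w 0.0089 g 39.4
```

Close to home; settle 2 mm more, release, rise and move to the next shroud.

>>> servo_tool(
  commands=[
    [0,0,0,0,0,-1.5,1],
    [0,0,0,0,0,-1.5,0.6],
    [0,0,0,0,0,-1.5,0.3],
    [0,0,0,0,0,-1.5,0],
    [0,0,0,0,0,-1.5,0],
  ],
)

```text
clock: 19.97
tcp_pos: [0.6336, -0.0578, 0.0954]
orientation: [2.185, 2.257, 0.0]
contact_force: [-0.5, 0.1, -0.1]
grip_width: 0.0567
gripper_force: 0.0
```

>>> servo_tool(
  commands=[
    [0,0,0,0,0,0,0],
    [0,0,0,0,0,30,0],
    [0,0,0,0,0,70,0],
    [0,0,0,0,0,110,0],
    [0,0,0,0,0,150,0],
  ],
)

```text
clock: 20.38
tcp_pos: [0.633, -0.0577, 0.2468]
orientation: [-2.185, -2.257, 0.0]
contact_force: [0.9, -1.0, -0.0]
grip_width: 0.085
gripper_force: 0.0
```

>>> servo_tool(
  commands=[
    [0,0,0,-120,-120,0,0],
    [0,0,0,-120,-120,0,0],
    [0,0,0,-120,-120,0,0],
    [0,0,0,-120,-120,0,0],
    [0,0,0,-120,-120,0,0],
  ],
)

```text
clock: 20.8
tcp_pos: [0.5077, -0.1854, 0.2446]
orientation: [-2.197, -2.246, 0.01]
contact_force: [0.7, -0.5, 0.2]
grip_width: 0.0853
gripper_force: 0.0
```

```bash
python3 - <<'E'
from h import *
st();shrouds()
E
```

```text
t 20.8 tcp [ 0.5077 -0.1854  0.2446] yaw_y 1.3 z [-0.005 -0.004 -1.   ] q [ 0.78  0.32 -0.67  1.83  0.23  1.08  0.05] F [ 0.7 -0.5  0.2] M [-0.01  0.04 -0.02] w 0.0853 g 0.0
top shroud ztop 0.1153 rib (array([ 0.6305, -0.0588]), -86.5, 0.0363, 57) rect [array([631.8, -56.9]), array([58.5, 53.7]), np.float64(1.9)]
top shroud ztop 0.0556 rib (array([0.4877, 0.0412]), 58.7, 0.0389, 52) rect [array([488. ,  41.1]), array([49.8, 36. ]), np.float64(58.0)]
top shroud ztop 0.0558 rib (array([0.436 , 0.1513]), 56.9, 0.0393, 51) rect [array([435.7, 150.8]), array([49.3, 35.9]), np.float64(57.0)]
side shroud ztop 0.0546 rib (array([0.4378, 0.1487]), 57.4, 0.0401, 41) rect [array([437.1, 150.8]), array([54. , 38.4]), np.float64(57.3)]
side shroud ztop 0.114 rib (array([ 0.6318, -0.06  ]), -87.3, 0.0407, 58) rect [array([634.3, -81.9]), array([60.6, 97.9]), np.float64(0.9)]
side shroud ztop 0.0545 rib (array([0.4865, 0.0328]), 53.0, 0.0226, 33) rect [array([489.2,  40.5]), array([52.9, 37.4]), np.float64(58.7)]
```

>>> servo_tool(
  commands=[
    [0,0,-17,-12,110,-60,0],
    [0,0,-17,-12,110,-60,0],
    [0,0,-17,-12,110,-60,0],
    [0,0,-17,-12,110,-60,0],
    [0,0,-17,-12,110,-60,0],
  ],
)

```text
clock: 21.32
tcp_pos: [0.5012, -0.0627, 0.1844]
orientation: [-2.484, -1.919, 0.0]
contact_force: [0.1, -0.5, 0.6]
grip_width: 0.085
gripper_force: 0.0
```

>>> servo_tool(
  commands=[
    [0,0,-17,-12,109,-60,0],
    [0,0,-17,-12,109,-60,0],
    [0,0,-17,-12,109,-60,0],
    [0,0,-17,-12,109,-60,0],
    [0,0,-17,-12,109,-60,0],
  ],
)

```text
clock: 21.73
tcp_pos: [0.4893, 0.0449, 0.1246]
orientation: [-2.743, -1.528, 0.0]
contact_force: [0.2, -0.2, 0.1]
grip_width: 0.0852
gripper_force: 0.0
```

>>> servo_tool(
  commands=[
    [0,0,0,0,0,-10,0],
    [0,0,0,0,0,-20,0],
    [0,0,0,0,0,-20,0],
  ],
)

```text
clock: 21.98
tcp_pos: [0.4891, 0.0391, 0.1036]
orientation: [-2.751, -1.516, 0.003]
contact_force: [-1.1, -0.1, -0.1]
grip_width: 0.0854
gripper_force: 0.0
```

```bash
python3 - <<'E'
from h import *
st()
E
```

```text
t 21.98 tcp [0.4891 0.0391 0.1036] yaw_y -32.3 z [-0.002 -0.001 -1.   ] q [ 0.28  0.41 -0.59  2.07  0.33  0.75 -1.08] F [-1.1 -0.1 -0.1] M [-0.04  0.06 -0.04] w 0.0854 g 0.0
```

>>> servo_tool(
  commands=[
    [0,0,0,0,1,-25,0],
    [0,0,0,0,1,-45,0],
    [0,0,0,0,1,-60,0],
    [0,0,0,0,1,-70,0],
    [0,0,0,0,1,-70,0],
  ],
)

```text
clock: 22.4
tcp_pos: [0.4885, 0.0409, 0.0336]
orientation: [-2.75, -1.517, 0.005]
contact_force: [-0.1, -0.0, 0.5]
grip_width: 0.0849
gripper_force: 0.0
```

>>> servo_tool(
  commands=[
    [0,0,0,0,0,0,0.8],
    [0,0,0,0,0,0,1],
    [0,0,0,0,0,0,1],
    [0,0,0,0,0,0,1],
    [0,0,0,0,0,0,1],
  ],
)

```text
clock: 22.82
tcp_pos: [0.49, 0.0421, 0.0359]
orientation: [2.749, 1.519, 0.002]
contact_force: [0.0, -0.4, 0.3]
grip_width: 0.0254
gripper_force: 0.0
```

>>> servo_tool(
  commands=[
    [0,0,0,0,0,0,1],
    [0,0,0,0,0,0,1],
    [0,0,0,0,0,0,1],
    [0,0,0,0,0,0,1],
    [0,0,0,0,0,0,1],
  ],
)

```text
clock: 23.23
tcp_pos: [0.4897, 0.0422, 0.0355]
orientation: [2.75, 1.519, 0.0]
contact_force: [-1.5, -0.2, 6.5]
grip_width: 0.0089
gripper_force: 44.4
```

>>> servo_tool(
  commands=[
    [0,0,0,0,0,15,1],
    [0,0,0,0,0,40,1],
    [0,0,0,0,0,70,1],
    [0,0,0,0,0,100,1],
    [0,0,0,0,0,120,1],
  ],
)

```text
clock: 23.65
tcp_pos: [0.49, 0.0425, 0.1574]
orientation: [2.749, 1.519, 0.003]
contact_force: [0.4, 0.7, -1.3]
grip_width: 0.0092
gripper_force: 43.5
```

```bash
python3 - <<'E'
from h import *
st()
E
```

```text
t 23.65 tcp [0.49   0.0425 0.1574] yaw_y -32.1 z [ 0.002  0.    -1.   ] q [ 0.33  0.34 -0.64  2.03  0.26  0.86 -1.02] F [ 0.4  0.7 -1.3] M [-0.   -0.04  0.01] w 0.0092 g 43.5
```

>>> servo_tool(
  commands=[
    [0,0,34,141,-19.5,0,1],
    [0,0,34,141,-19.5,0,1],
    [0,0,34,141,-19.5,0,1],
    [0,0,34,141,-19.5,0,1],
    [0,0,34,141,-19.5,0,1],
  ],
)

```text
clock: 24.07
tcp_pos: [0.6344, 0.0211, 0.1545]
orientation: [2.182, 2.259, 0.003]
contact_force: [-0.4, 0.1, -0.5]
grip_width: 0.0089
gripper_force: 43.5
```

>>> servo_tool(
  commands=[
    [0,0,0,0,0,0,1],
    [0,0,0,0,0,0,1],
    [0,0,0,0,0,0,1],
  ],
)

```text
clock: 24.32
tcp_pos: [0.6295, 0.0229, 0.1549]
orientation: [-2.187, -2.254, 0.001]
contact_force: [0.1, -1.0, -0.9]
grip_width: 0.0087
gripper_force: 43.5
```

```bash
python3 - <<'E'
from h import *
st()
E
```

```text
t 24.32 tcp [0.6295 0.0229 0.1549] yaw_y 1.7 z [-0.001 -0.    -1.   ] q [ 0.36  0.58 -0.7   1.7   0.42  1.02 -0.45] F [ 0.1 -1.  -0.9] M [-0.06  0.05  0.05] w 0.0087 g 43.5
```

>>> servo_tool(
  commands=[
    [0,0,0,0,0,-12,1],
    [0,0,0,0,0,-24,1],
    [0,0,0,0,0,-36,1],
    [0,0,0,0,0,-46,1],
    [0,0,0,0,0,-52,1],
  ],
)

```text
clock: 24.73
tcp_pos: [0.6292, 0.0224, 0.1008]
orientation: [-2.184, -2.255, 0.004]
contact_force: [-0.5, 0.6, -0.8]
grip_width: 0.009
gripper_force: 43.5
```

>>> servo_tool(
  commands=[
    [0,0,0,0,0,-2,1],
    [0,0,0,0,0,-4,1],
    [0,0,0,0,0,-6,1],
    [0,0,0,0,0,-8,1],
    [0,0,0,0,0,-8,1],
  ],
)

```text
clock: 25.15
tcp_pos: [0.6309, 0.0228, 0.0957]
orientation: [2.185, 2.256, 0.001]
contact_force: [-0.0, -0.1, -1.8]
grip_width: 0.0091
gripper_force: 43.5
```

```bash
python3 - <<'E'
from h import *
st()
E
```

```text
t 25.15 tcp [0.6309 0.0228 0.0957] yaw_y 1.8 z [ 0.001  0.    -1.   ] q [ 0.34  0.65 -0.66  1.74  0.48  0.92 -0.49] F [-0.  -0.1 -1.8] M [ 0.01 -0.04  0.  ] w 0.0091 g 43.5
```

>>> servo_tool(
  commands=[
    [0,0,0,0,0,-0.5,1],
    [0,0,0,0,0,-0.5,0.6],
    [0,0,0,0,0,-0.5,0.3],
    [0,0,0,0,0,-0.5,0],
    [0,0,0,0,0,-0.5,0],
  ],
)

```text
clock: 25.57
tcp_pos: [0.6305, 0.0226, 0.0947]
orientation: [2.186, 2.257, -0.0]
contact_force: [-0.1, 0.4, -0.2]
grip_width: 0.057
gripper_force: 0.0
```

>>> servo_tool(
  commands=[
    [0,0,0,0,0,0,0],
    [0,0,0,0,0,30,0],
    [0,0,0,0,0,70,0],
    [0,0,0,0,0,110,0],
    [0,0,0,0,0,150,0],
  ],
)

```text
clock: 25.98
tcp_pos: [0.63, 0.0227, 0.2462]
orientation: [-2.185, -2.257, 0.001]
contact_force: [0.5, -0.2, -0.4]
grip_width: 0.0854
gripper_force: 0.0
```

>>> servo_tool(
  commands=[
    [0,0,0,-150,-100,0,0],
    [0,0,0,-150,-100,0,0],
    [0,0,0,-150,-100,0,0],
    [0,0,0,-150,-100,0,0],
    [0,0,0,-150,-100,0,0],
  ],
)

```text
clock: 26.4
tcp_pos: [0.4755, -0.0811, 0.2439]
orientation: [-2.19, -2.252, 0.008]
contact_force: [-0.7, -0.7, -0.1]
grip_width: 0.0852
gripper_force: 0.0
```

```bash
python3 - <<'E'
from h import *
st();shrouds()
E
```

```text
t 26.4 tcp [ 0.4755 -0.0811  0.2439] yaw_y 1.6 z [-0.004 -0.003 -1.   ] q [ 0.73  0.23 -0.78  1.94  0.19  1.05 -0.11] F [-0.7 -0.7 -0.1] M [-0.04  0.03  0.02] w 0.0852 g 0.0
top shroud ztop 0.1157 rib (array([0.6283, 0.022 ]), -87.7, 0.0364, 69) rect [array([629.5,  23.1]), array([61.6, 56.3]), np.float64(7.7)]
top shroud ztop 0.1156 rib (array([ 0.6345, -0.0587]), 88.5, 0.0363, 25) rect [array([641. , -56.7]), array([41.3, 54.1]), np.float64(5.5)]
top shroud ztop 0.0556 rib (array([0.4357, 0.1511]), 57.7, 0.0394, 52) rect [array([435.8, 150.7]), array([50.2, 36.2]), np.float64(58.2)]
side shroud ztop 0.0555 rib (array([0.4375, 0.1479]), 59.3, 0.0411, 41) rect [array([437. , 149.3]), array([55. , 37.1]), np.float64(54.5)]
side shroud ztop 0.1138 rib (array([ 0.631 , -0.0196]), -87.9, 0.1219, 116) rect [array([633.2, -42.6]), array([ 60.6, 182.7]), np.float64(2.1)]
```

>>> servo_tool(
  commands=[
    [0,0,-17,-22,114,-60,0],
    [0,0,-17,-22,114,-60,0],
    [0,0,-17,-22,114,-60,0],
    [0,0,-17,-22,114,-60,0],
    [0,0,-17,-22,114,-60,0],
  ],
)

```text
clock: 26.92
tcp_pos: [0.4573, 0.0421, 0.1835]
orientation: [-2.485, -1.917, 0.0]
contact_force: [-0.8, -0.3, 0.0]
grip_width: 0.0855
gripper_force: 0.0
```

>>> servo_tool(
  commands=[
    [0,0,-17,-21,113,-70,0],
    [0,0,-17,-21,113,-70,0],
    [0,0,-17,-21,113,-70,0],
    [0,0,-17,-21,113,-70,0],
    [0,0,-17,-21,113,-70,0],
  ],
)

```text
clock: 27.33
tcp_pos: [0.4357, 0.1559, 0.1131]
orientation: [-2.74, -1.528, 0.001]
contact_force: [-1.0, 0.9, -0.2]
grip_width: 0.0854
gripper_force: 0.0
```

>>> servo_tool(
  commands=[
    [0,0,0,0,0,-10,0],
    [0,0,0,0,0,-10,0],
    [0,0,0,0,0,-10,0],
  ],
)

```text
clock: 27.58
tcp_pos: [0.438, 0.1485, 0.1044]
orientation: [2.751, 1.517, -0.001]
contact_force: [-0.0, 0.4, 0.9]
grip_width: 0.0856
gripper_force: 0.0
```

```bash
python3 - <<'E'
from h import *
st()
E
```

```text
t 27.58 tcp [0.438  0.1485 0.1044] yaw_y -32.2 z [-0.001 -0.001 -1.   ] q [ 0.13  0.4  -0.7   2.13  0.38  0.74 -1.38] F [-0.   0.4  0.9] M [-0.03  0.02 -0.01] w 0.0856 g 0.0
```

>>> servo_tool(
  commands=[
    [0,0,0,-1,1.5,-25,0],
    [0,0,0,-1,1.5,-45,0],
    [0,0,0,-1,1.5,-60,0],
    [0,0,0,-1,1.5,-70,0],
    [0,0,0,-1,1.5,-70,0],
  ],
)

```text
clock: 28.0
tcp_pos: [0.4362, 0.1498, 0.0336]
orientation: [-2.751, -1.517, 0.003]
contact_force: [-0.0, -0.3, -0.6]
grip_width: 0.0858
gripper_force: 0.0
```

>>> servo_tool(
  commands=[
    [0,0,0,0,0,0,0.8],
    [0,0,0,0,0,0,1],
    [0,0,0,0,0,0,1],
    [0,0,0,0,0,0,1],
    [0,0,0,0,0,0,1],
  ],
)

```text
clock: 28.42
tcp_pos: [0.4369, 0.1513, 0.0353]
orientation: [2.75, 1.519, 0.002]
contact_force: [-1.0, -0.0, 0.9]
grip_width: 0.0256
gripper_force: 0.0
```

>>> servo_tool(
  commands=[
    [0,0,0,0,0,0,1],
    [0,0,0,0,0,0,1],
    [0,0,0,0,0,0,1],
    [0,0,0,0,0,0,1],
    [0,0,0,0,0,0,1],
  ],
)

```text
clock: 28.83
tcp_pos: [0.4366, 0.1512, 0.035]
orientation: [2.75, 1.519, 0.0]
contact_force: [-0.7, -0.9, 5.7]
grip_width: 0.0093
gripper_force: 44.6
```

>>> servo_tool(
  commands=[
    [0,0,0,0,0,15,1],
    [0,0,0,0,0,40,1],
    [0,0,0,0,0,70,1],
    [0,0,0,0,0,100,1],
    [0,0,0,0,0,120,1],
  ],
)

```text
clock: 29.25
tcp_pos: [0.4368, 0.1517, 0.1568]
orientation: [2.749, 1.52, 0.002]
contact_force: [0.3, -0.3, -1.4]
grip_width: 0.0086
gripper_force: 43.7
```

```bash
python3 - <<'E'
from h import *
st()
E
```

```text
t 29.25 tcp [0.4368 0.1517 0.1568] yaw_y -32.1 z [ 0.001  0.001 -1.   ] q [ 0.19  0.31 -0.76  2.08  0.29  0.85 -1.3 ] F [ 0.3 -0.3 -1.4] M [ 0.02 -0.13 -0.02] w 0.0086 g 43.7
```

>>> servo_tool(
  commands=[
    [0,0,34,191,-49,0,1],
    [0,0,34,191,-49,0,1],
    [0,0,34,191,-49,0,1],
    [0,0,34,191,-49,0,1],
    [0,0,34,191,-49,0,1],
  ],
)

```text
clock: 29.67
tcp_pos: [0.6306, 0.0998, 0.1541]
orientation: [2.181, 2.26, 0.0]
contact_force: [0.5, 0.5, -0.5]
grip_width: 0.0091
gripper_force: 43.7
```

>>> servo_tool(
  commands=[
    [0,0,0,0,0,0,1],
    [0,0,0,0,0,0,1],
    [0,0,0,0,0,0,1],
  ],
)

```text
clock: 29.92
tcp_pos: [0.6263, 0.1026, 0.1539]
orientation: [-2.185, -2.255, 0.002]
contact_force: [0.5, -0.2, -0.7]
grip_width: 0.0088
gripper_force: 43.6
```

```bash
python3 - <<'E'
from h import *
st()
E
```

```text
t 29.92 tcp [0.6263 0.1026 0.1539] yaw_y 1.8 z [-0.002  0.    -1.   ] q [ 0.29  0.61 -0.77  1.69  0.48  1.05 -0.61] F [ 0.5 -0.2 -0.7] M [0.04 0.05 0.04] w 0.0088 g 43.6
```

>>> servo_tool(
  commands=[
    [0,0,0,0,0,-12,1],
    [0,0,0,0,0,-24,1],
    [0,0,0,0,0,-36,1],
    [0,0,0,0,0,-46,1],
    [0,0,0,0,0,-52,1],
  ],
)

```text
clock: 30.33
tcp_pos: [0.6261, 0.1019, 0.1004]
orientation: [-2.184, -2.256, 0.004]
contact_force: [-1.3, -0.1, -0.7]
grip_width: 0.0091
gripper_force: 43.7
```

>>> servo_tool(
  commands=[
    [0,0,0,0,0,-2,1],
    [0,0,0,0,0,-4,1],
    [0,0,0,0,0,-6,1],
    [0,0,0,0,0,-7.5,1],
    [0,0,0,0,0,-7.5,1],
  ],
)

```text
clock: 30.75
tcp_pos: [0.6276, 0.1022, 0.0953]
orientation: [2.186, 2.257, 0.0]
contact_force: [-0.7, 0.1, -0.7]
grip_width: 0.0091
gripper_force: 43.7
```

```bash
python3 - <<'E'
from h import *
st()
E
```

```text
t 30.75 tcp [0.6276 0.1022 0.0953] yaw_y 1.8 z [ 0.  0. -1.] q [ 0.26  0.68 -0.73  1.73  0.54  0.95 -0.66] F [-0.7  0.1 -0.7] M [ 0.02 -0.02 -0.02] w 0.0091 g 43.7
```

>>> servo_tool(
  commands=[
    [0,0,0,0,0,-0.5,1],
    [0,0,0,0,0,-0.5,0.6],
    [0,0,0,0,0,-0.5,0.3],
    [0,0,0,0,0,-0.5,0],
    [0,0,0,0,0,-0.5,0],
  ],
)

```text
clock: 31.17
tcp_pos: [0.6276, 0.1022, 0.0949]
orientation: [2.185, 2.257, 0.0]
contact_force: [-0.2, -0.1, -1.0]
grip_width: 0.0572
gripper_force: 0.0
```

>>> servo_tool(
  commands=[
    [0,0,0,0,0,0,0],
    [0,0,0,0,0,40,0],
    [0,0,0,0,0,80,0],
    [0,0,0,0,0,120,0],
    [0,0,0,0,0,160,0],
  ],
)

```text
clock: 31.58
tcp_pos: [0.6271, 0.1023, 0.2565]
orientation: [-2.185, -2.257, 0.0]
contact_force: [0.9, -0.3, 0.1]
grip_width: 0.0854
gripper_force: 0.0
```

>>> servo_tool(
  commands=[
    [0,0,-17,-150,-120,0,0],
    [0,0,-17,-150,-120,0,0],
    [0,0,-17,-150,-120,0,0],
    [0,0,-17,-150,-120,0,0],
    [0,0,-17,-150,-120,0,0],
  ],
)

```text
clock: 32.0
tcp_pos: [0.4741, -0.0205, 0.2542]
orientation: [2.497, 1.906, -0.005]
contact_force: [-0.6, -0.5, -0.5]
grip_width: 0.0852
gripper_force: 0.0
```

```bash
python3 - <<'E'
from h import *
st();shrouds();tag()
E
```

```text
t 32.0 tcp [ 0.4741 -0.0205  0.2542] yaw_y -15.3 z [-0.002 -0.002 -1.   ] q [ 0.65  0.21 -0.82  1.95  0.18  1.06 -0.52] F [-0.6 -0.5 -0.5] M [-0.01 -0.02 -0.06] w 0.0852 g 0.0
top shroud ztop 0.115 rib (array([0.6243, 0.1013]), -84.2, 0.0391, 60) rect [array([625.1, 106.9]), array([58.1, 58.2]), np.float64(0.6)]
top shroud ztop 0.1163 rib (array([0.6312, 0.0226]), -82.6, 0.0358, 34) rect [array([641.9,  23.3]), array([34.1, 48.9]), np.float64(2.3)]
side shroud ztop 0.114 rib (array([0.6299, 0.0181]), -88.1, 0.1964, 154) rect [array([630.8,  21.7]), array([ 61.3, 310.7]), np.float64(2.3)]
top tab 78 along [-0.0147 -0.0004  0.0137] across [-0.0068 -0.0033  0.003 ] ztop 0.2145
side tab 115 along [-0.0162 -0.0059  0.012 ] across [-0.0045  0.0019  0.0053] ztop 0.2125
```

View pics/sidesh.png

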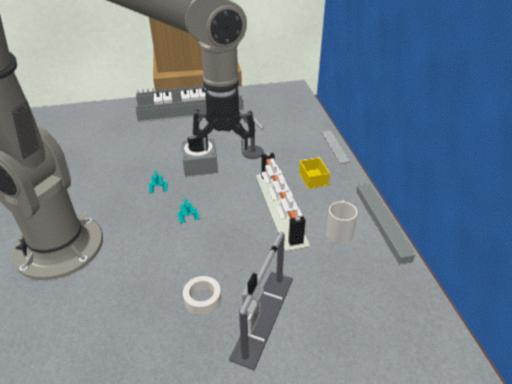

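>>> servo_tool(
  commands=[
    [0,0,-9.2,-4,-184,10,0],
    [0,0,-9.2,-4,-184,10,0],
    [0,0,-9.2,-4,-184,10,0],
    [0,0,-9.2,-4,-184,10,0],
    [0,0,-9.2,-4,-184,10,0],
  ],
)

```text
clock: 32.62
tcp_pos: [0.4741, -0.2072, 0.2648]
orientation: [2.643, 1.696, 0.0]
contact_force: [0.5, -1.1, 0.1]
grip_width: 0.0854
gripper_force: 0.0
```

>>> servo_tool(
  commands=[
    [0,0,-9.2,-4,-184,10,0],
    [0,0,-9.2,-4,-184,10,0],
    [0,0,-9.2,-4,-184,10,0],
    [0,0,-9.2,-4,-184,10,0],
    [0,0,-9.2,-4,-184,10,0],
  ],
)

```text
clock: 33.03
tcp_pos: [0.4695, -0.3919, 0.2742]
orientation: [2.77, 1.478, -0.001]
contact_force: [0.4, -1.1, 0.4]
grip_width: 0.0853
gripper_force: 0.0
```

>>> servo_tool(
  commands=[
    [0,0,0,0,0,0,0],
    [0,0,0,0,0,0,0],
    [0,0,0,0,0,0,0],
  ],
)

```text
clock: 33.28
tcp_pos: [0.4711, -0.3838, 0.2744]
orientation: [-2.765, -1.489, -0.002]
contact_force: [-0.1, 0.7, -0.8]
grip_width: 0.0856
gripper_force: 0.0
```

```bash
python3 - <<'E'
from h import *
st()
E
```

```text
t 33.28 tcp [ 0.4711 -0.3838  0.2744] yaw_y -33.4 z [ 0.001  0.002 -1.   ] q [ 1.01  0.39 -0.56  1.64  0.22  1.18 -0.19] F [-0.1  0.7 -0.8] M [ 0.03  0.01 -0.05] w 0.0856 g 0.0
```

>>> servo_tool(
  commands=[
    [0,0,0,-3,-3.5,-25,0],
    [0,0,0,-3,-3.5,-50,0],
    [0,0,0,-3,-3.5,-70,0],
    [0,0,0,-3,-3.5,-80,0],
    [0,0,0,-3,-3.5,-85.5,0],
  ],
)

```text
clock: 33.7
tcp_pos: [0.4668, -0.3871, 0.1879]
orientation: [-2.764, -1.489, 0.001]
contact_force: [-0.4, 0.4, -0.0]
grip_width: 0.0856
gripper_force: 0.0
```

>>> servo_tool(
  commands=[
    [0,0,0,0,0,0,0.8],
    [0,0,0,0,0,0,1],
    [0,0,0,0,0,0,1],
    [0,0,0,0,0,0,1],
    [0,0,0,0,0,0,1],
  ],
)

```text
clock: 34.12
tcp_pos: [0.4669, -0.3896, 0.1902]
orientation: [2.767, 1.485, 0.001]
contact_force: [-0.1, -0.7, 0.2]
grip_width: 0.0258
gripper_force: 0.0
```

>>> servo_tool(
  commands=[
    [0,0,0,0,0,0,1],
    [0,0,0,0,0,0,1],
    [0,0,0,0,0,0,1],
    [0,0,0,0,0,0,1],
    [0,0,0,0,0,3,1],
  ],
)

```text
clock: 34.53
tcp_pos: [0.4661, -0.3892, 0.192]
orientation: [-2.768, -1.485, 0.001]
contact_force: [-0.2, -0.6, -1.6]
grip_width: 0.0094
gripper_force: 41.4
```

>>> servo_tool(
  commands=[
    [0,0,0,0,0,0,1],
    [0,0,0,5,7.5,0,1],
    [0,0,0,11,16.5,0,1],
    [0,0,0,16.5,25,0,1],
    [0,0,0,22,33.5,0,1],
  ],
)

```text
clock: 34.95
tcp_pos: [0.4895, -0.354, 0.1921]
orientation: [-2.767, -1.487, -0.001]
contact_force: [0.5, -0.1, -2.5]
grip_width: 0.0091
gripper_force: 41.4
```

```bash
python3 - <<'E'
from h import *
st()
E
```

```text
t 34.95 tcp [ 0.4895 -0.354   0.1921] yaw_y -33.5 z [ 0.     0.001 -1.   ] q [ 0.94  0.46 -0.55  1.74  0.27  1.02 -0.29] F [ 0.5 -0.1 -2.5] M [-0.08 -0.   -0.05] w 0.0091 g 41.4
```

>>> servo_tool(
  commands=[
    [0,0,0,6,9,0,1],
    [0,0,0,12,18,0,1],
    [0,0,0,18,27,0,1],
    [0,0,0,24,36,0,1],
    [0,0,0,29,43.5,0,1],
  ],
)

```text
clock: 35.37
tcp_pos: [0.5184, -0.3109, 0.1923]
orientation: [-2.767, -1.487, -0.001]
contact_force: [-0.5, -0.1, -1.8]
grip_width: 0.0092
gripper_force: 41.4
```

>>> servo_tool(
  commands=[
    [0,0,0,6,9,0,1],
    [0,0,0,12,18,0,1],
    [0,0,0,16,24,0,1],
    [0,0,0,16,24,0,1],
    [0,0,0,16,24,0,1],
  ],
)

```text
clock: 35.78
tcp_pos: [0.5337, -0.288, 0.1922]
orientation: [2.768, 1.487, -0.0]
contact_force: [-0.2, 0.0, -0.6]
grip_width: 0.0092
gripper_force: 41.5
```

>>> servo_tool(
  commands=[
    [0,0,0,0,0,-1.5,1],
    [0,0,0,0,0,-3,1],
    [0,0,0,0,0,-4,1],
    [0,0,0,0,0,-4,1],
  ],
)

```text
clock: 36.12
tcp_pos: [0.5334, -0.2892, 0.1905]
orientation: [2.768, 1.483, -0.0]
contact_force: [-4.7, 2.4, 14.1]
grip_width: 0.0092
gripper_force: 44.0
```

```bash
python3 - <<'E'
from h import *
st()
E
```

```text
t 36.12 tcp [ 0.5334 -0.2892  0.1905] yaw_y -33.7 z [ 0.    -0.001 -1.   ] q [ 0.82  0.46 -0.56  1.74  0.29  1.02 -0.44] F [-4.7  2.4 14.1] M [0.66 1.43 0.01] w 0.0092 g 44.0
```

>>> servo_tool(
  commands=[
    [0,0,0,0,0,1,1],
    [0,0,0,0,0,1,0.5],
    [0,0,0,0,0,1,0],
    [0,0,0,0,0,1,0],
    [0,0,0,0,0,1,0],
  ],
)

```text
clock: 36.53
tcp_pos: [0.5333, -0.2887, 0.1889]
orientation: [-2.768, -1.485, 0.0]
contact_force: [-0.6, -0.5, 0.4]
grip_width: 0.0573
gripper_force: 0.0
```

>>> servo_tool(
  commands=[
    [0,0,0,0,0,0,0],
    [0,0,0,0,0,20,0],
    [0,0,0,0,0,45,0],
    [0,0,0,0,0,75,0],
    [0,0,0,0,0,100,0],
  ],
)

```text
clock: 36.95
tcp_pos: [0.5336, -0.2883, 0.2907]
orientation: [2.768, 1.486, 0.0]
contact_force: [0.1, -0.1, 0.7]
grip_width: 0.0852
gripper_force: 0.0
```

>>> servo_tool(
  commands=[
    [0,0,18,-25,180,0,0],
    [0,0,18,-25,180,0,0],
    [0,0,18,-25,180,0,0],
    [0,0,18,-25,180,0,0],
    [0,0,18,-25,180,0,0],
  ],
)

```text
clock: 37.37
tcp_pos: [0.5077, -0.1015, 0.2897]
orientation: [-2.494, -1.909, -0.002]
contact_force: [-0.3, 0.5, 0.2]
grip_width: 0.0854
gripper_force: 0.0
```

```bash
python3 - <<'E'
from h import *
st();tag();shrouds()
E
```

```text
t 37.37 tcp [ 0.5077 -0.1015  0.2897] yaw_y -15.1 z [ 0.     0.001 -1.   ] q [ 0.72  0.24 -0.75  1.82  0.18  1.15 -0.35] F [-0.3  0.5  0.2] M [0.04 0.02 0.01] w 0.0854 g 0.0
top tab 66 along [0.1054 0.1198 0.1338] across [-0.007  -0.0036  0.0027] ztop 0.2145
side tab 90 along [0.1041 0.1172 0.1329] across [-0.0045  0.0012  0.0051] ztop 0.2121
top shroud ztop 0.1155 rib (array([0.6246, 0.1015]), -85.4, 0.039, 61) rect [array([625.2, 105.6]), array([58.8, 58. ]), np.float64(89.5)]
top shroud ztop 0.1159 rib (array([0.6277, 0.0219]), -85.5, 0.0366, 66) rect [array([628.6,  21.8]), array([60.3, 52.1]), np.float64(1.1)]
top shroud ztop 0.1156 rib (array([ 0.6306, -0.0587]), -87.6, 0.0362, 58) rect [array([632.1, -57.3]), array([58. , 54.5]), np.float64(2.0)]
side shroud ztop 0.1138 rib (array([0.6295, 0.0169]), -87.9, 0.1936, 158) rect [array([631. ,  21.5]), array([ 61. , 314.6]), np.float64(2.3)]
```

>>> servo_tool(
  commands=[
    [0,0,34.6,-30,132,-20,0],
    [0,0,34.6,-30,132,-20,0],
    [0,0,34.6,-30,132,-20,0],
    [0,0,34.6,-30,132,-20,0],
    [0,0,34.6,-30,132,-20,0],
  ],
)

```text
clock: 37.98
tcp_pos: [0.4779, 0.0261, 0.269]
orientation: [-1.81, -2.567, -0.001]
contact_force: [-0.3, -0.6, 0.2]
grip_width: 0.0854
gripper_force: 0.0
```

>>> servo_tool(
  commands=[
    [0,0,34.6,-30,132,-20,0],
    [0,0,34.6,-30,132,-20,0],
    [0,0,34.6,-30,132,-20,0],
    [0,0,34.6,-30,132,-20,0],
    [0,0,34.6,-30,132,-20,0],
  ],
)

```text
clock: 38.4
tcp_pos: [0.4481, 0.1582, 0.2491]
orientation: [-0.965, -2.989, -0.003]
contact_force: [-0.0, -0.4, -0.7]
grip_width: 0.0856
gripper_force: 0.0
```

>>> servo_tool(
  commands=[
    [0,0,34.6,-30,132,-20,0],
    [0,0,34.6,-30,132,-20,0],
    [0,0,34.6,-30,132,-20,0],
    [0,0,34.6,-30,132,-20,0],
    [0,0,34.6,-30,132,-20,0],
  ],
)

```text
clock: 38.82
tcp_pos: [0.418, 0.2906, 0.2288]
orientation: [-0.034, -3.14, -0.004]
contact_force: [-0.2, 0.3, 0.1]
grip_width: 0.0854
gripper_force: 0.0
```

>>> servo_tool(
  commands=[
    [0,0,0,0,0,-20,0],
    [0,0,0,0,0,-40,0],
    [0,0,0,0,0,-40,0],
    [0,0,0,0,0,-40,0],
  ],
)

```text
clock: 39.15
tcp_pos: [0.4193, 0.2862, 0.1883]
orientation: [-0.052, -3.139, 0.002]
contact_force: [-0.6, 0.3, 0.7]
grip_width: 0.0853
gripper_force: 0.0
```

```bash
python3 - <<'E'
from h import *
st()
E
```

```text
t 39.15 tcp [0.4193 0.2862 0.1883] yaw_y 88.1 z [-0.002 -0.001 -1.   ] q [ 0.18  0.49 -1.15  1.94  0.52  1.05  0.35] F [-0.6  0.3  0.7] M [ 0.04  0.04 -0.03] w 0.0853 g 0.0
```

>>> servo_tool(
  commands=[
    [0,0,0,0,3.5,-35,0],
    [0,0,0,0,3.5,-60,0],
    [0,0,0,0,3.5,-80,0],
    [0,0,0,0,3.5,-90,0],
    [0,0,0,0,3.5,-95,0],
  ],
)

```text
clock: 39.57
tcp_pos: [0.4191, 0.2907, 0.0938]
orientation: [-0.05, -3.141, 0.001]
contact_force: [-0.3, 0.3, 0.0]
grip_width: 0.0857
gripper_force: 0.0
```

>>> servo_tool(
  commands=[
    [0,0,0,0,0,0,0.8],
    [0,0,0,0,0,0,1],
    [0,0,0,0,0,0,1],
    [0,0,0,0,0,0,1],
    [0,0,0,0,0,0,1],
  ],
  force=50,
)

```text
clock: 39.98
tcp_pos: [0.419, 0.2915, 0.095]
orientation: [0.049, 3.14, 0.001]
contact_force: [-0.3, -0.2, 0.2]
grip_width: 0.0253
gripper_force: 0.0
```

>>> servo_tool(
  commands=[
    [0,0,0,0,0,0,1],
    [0,0,0,0,0,0,1],
    [0,0,0,0,0,0,1],
    [0,0,0,0,0,0,1],
  ],
)

```text
clock: 40.32
tcp_pos: [0.4188, 0.2924, 0.0951]
orientation: [0.048, 3.14, 0.003]
contact_force: [-1.0, 2.6, 6.6]
grip_width: 0.0128
gripper_force: 52.7
```

```bash
python3 - <<'E'
from h import *
st()
E
```

```text
t 40.32 tcp [0.4188 0.2924 0.0951] yaw_y 88.3 z [ 0.001  0.002 -1.   ] q [ 0.06  0.61 -1.02  2.01  0.68  0.9   0.21] F [-1.   2.6  6.6] M [0.31 0.06 0.  ] w 0.0128 g 52.7
```

>>> servo_tool(
  commands=[
    [0,0,-4,0,0,0,1],
    [0,0,-10,0,0,0,1],
    [0,0,-16,0,0,0,1],
    [0,0,-22,0,0,0,1],
    [0,0,-27,0,0,0,1],
  ],
)

```text
clock: 40.73
tcp_pos: [0.4189, 0.2927, 0.0951]
orientation: [0.786, 3.041, 0.004]
contact_force: [-0.3, 3.3, 3.9]
grip_width: 0.0128
gripper_force: 52.5
```

>>> servo_tool(
  commands=[
    [0,0,-6,0,0,0,1],
    [0,0,-12,0,0,0,1],
    [0,0,-18,0,0,0,1],
    [0,0,-23,0,0,0,1],
    [0,0,-27,0,0,0,1],
  ],
)

```text
clock: 41.15
tcp_pos: [0.4191, 0.293, 0.0951]
orientation: [1.474, 2.774, 0.005]
contact_force: [1.6, 4.0, 2.2]
grip_width: 0.0128
gripper_force: 52.4
```

>>> servo_tool(
  commands=[
    [0,0,-6,0,0,0,1],
    [0,0,-12,0,0,0,1],
    [0,0,-18,0,0,0,1],
    [0,0,-23,0,0,0,1],
    [0,0,-27,0,0,0,1],
  ],
)

```text
clock: 41.57
tcp_pos: [0.4194, 0.2931, 0.0951]
orientation: [-2.08, -2.354, -0.006]
contact_force: [1.9, 5.2, 1.6]
grip_width: 0.0126
gripper_force: 53.2
```

>>> servo_tool(
  commands=[
    [0,0,0,0,0,0,1],
    [0,0,0,0,0,0,1],
  ],
)

```text
clock: 41.73
tcp_pos: [0.4194, 0.2931, 0.0951]
orientation: [-2.073, -2.361, -0.006]
contact_force: [2.4, 4.3, 3.4]
grip_width: 0.0128
gripper_force: 52.5
```

```bash
python3 - <<'E'
from h import *
st()
E
```

```text
t 41.73 tcp [0.4194 0.2931 0.0951] yaw_y 7.4 z [ 0.003  0.003 -1.   ] q [-0.17  0.49 -0.7   2.03  0.44  0.78 -1.  ] F [2.4 4.3 3.4] M [ 1.01 -0.29  0.44] w 0.0128 g 52.5
```

>>> servo_tool(
  commands=[
    [0,0,0,0,0,0,0],
    [0,0,0,0,0,0,0],
    [0,0,0,0,0,0,0],
    [0,0,0,0,0,0,0],
    [0,0,0,0,0,0,0],
  ],
)

```text
clock: 42.15
tcp_pos: [0.4183, 0.2906, 0.0939]
orientation: [2.077, 2.357, -0.002]
contact_force: [-0.5, -0.5, -0.0]
grip_width: 0.0725
gripper_force: 0.0
```

>>> servo_tool(
  commands=[
    [0,0,0,0,0,40,0],
    [0,0,0,0,0,80,0],
    [0,0,0,0,0,120,0],
    [0,0,0,0,-30,160,0],
    [0,0,0,0,-60,180,0],
  ],
)

```text
clock: 42.57
tcp_pos: [0.4183, 0.2356, 0.2759]
orientation: [-2.07, -2.362, -0.007]
contact_force: [0.8, -0.7, 0.2]
grip_width: 0.0853
gripper_force: 0.0
```

>>> servo_tool(
  commands=[
    [0,0,0,0,-150,0,0],
    [0,0,0,0,-150,0,0],
    [0,0,0,0,-150,0,0],
    [0,0,0,0,-150,0,0],
    [0,0,0,0,-150,0,0],
  ],
)

```text
clock: 42.98
tcp_pos: [0.418, 0.0767, 0.2723]
orientation: [2.086, 2.347, -0.005]
contact_force: [-0.3, -0.3, 0.6]
grip_width: 0.0856
gripper_force: 0.0
```

>>> servo_tool(
  commands=[
    [0,0,0,0,0,0,0],
    [0,0,0,0,0,0,0],
    [0,0,0,0,0,0,0],
  ],
)

```text
clock: 43.23
tcp_pos: [0.4184, 0.0846, 0.2729]
orientation: [-2.073, -2.36, -0.001]
contact_force: [-0.2, 0.6, 0.3]
grip_width: 0.0856
gripper_force: 0.0
```

```bash
python3 - <<'E'
from h import *
st();tag();shrouds()
for n in('top','side'):
    im,d=grab(n,n+'9.png');P=cloud(n,d)
    m=sel(P,(.35,.5),(.22,.36),(.1,.13));print('handle',line(P[m]))
E
```

```text
t 43.23 tcp [0.4184 0.0846 0.2729] yaw_y 7.4 z [ 0.     0.001 -1.   ] q [ 0.36  0.07 -0.72  2.02  0.05  1.07 -0.25] F [-0.2  0.6  0.3] M [ 0.03  0.02 -0.02] w 0.0856 g 0.0
top tab 70 along [0.1059 0.1198 0.1337] across [-0.0068 -0.0039  0.0026] ztop 0.2143
side tab 91 along [0.1041 0.1151 0.132 ] across [-0.0045  0.0012  0.005 ] ztop 0.2125
top shroud ztop 0.1146 rib (array([0.6248, 0.1016]), -86.3, 0.0391, 61) rect [array([624.9, 106.6]), array([58.3, 59.1]), np.float64(2.1)]
top shroud ztop 0.1153 rib (array([0.628, 0.022]), -88.8, 0.0363, 68) rect [array([630.5,  21.6]), array([62.3, 53.2]), np.float64(4.0)]
top shroud ztop 0.1149 rib (array([ 0.6312, -0.0587]), -84.5, 0.0363, 58) rect [array([631.9, -57. ]), array([57.9, 54.1]), np.float64(1.4)]
side shroud ztop 0.1139 rib (array([0.63  , 0.0177]), -88.0, 0.1965, 151) rect [array([630.9,  21.6]), array([ 61.2, 315.2]), np.float64(2.1)]
handle (array([0.4172, 0.2943]), -82.5, 0.0538, 110, np.float64(0.1128))
handle (array([0.4186, 0.2886]), -79.1, 0.0659, 71, np.float64(0.11))
```

View pics/side9.png

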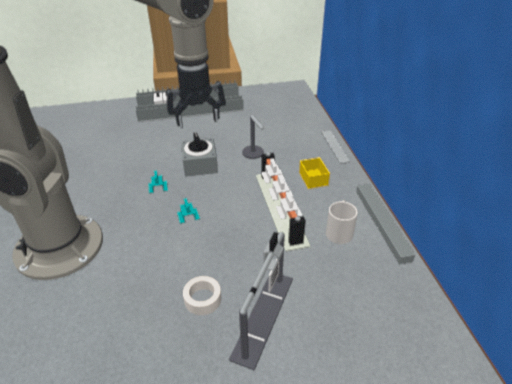

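The side picture shows three shrouds side by side on the bar (about px 280,190), the tag at the test mark (px 275,242) and the handle back on (px 197,140). No white shroud is left on the bench.

```bash
python3 -c "
from bench import r
print(r.hand_in())"
```

```text
the job is handed in; nothing more can be done
None
```

I handed the job in at about 43 s. The final measurements show the isolator on, the tag hung at the test mark and all three white shrouds home on the bar; the judge gave no result.

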